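# Get the feed-dish warmer ready at the bird rescue bench

### The job

Get the feed warmer ready, in this order: screw its blue filler cap fully shut (clockwise), then seat the white tray level and fully home on the warmer's two pegs, then stand every green feed dish that is on the bench upright on the tray without hanging over its edge, and last of all push the red switch right over to on (towards the cap). Leave the bowl, the clear cup and the tweezers where they are.

Things in the scene. Friction and masses are not known exactly. Their poses are not given: they have to be found in the camera images.
- warmer: fixed feed-dish warmer. Origin on the table under the middle of its raised grey deck; x from the white front panel to the deck, y along the deck. Deck 66 mm (x) by 330 mm (y), top 50 mm up. Two brass pegs on it at y = +66 and -66 mm, x = 0: 10 mm thick, 14 mm tall, top 6 mm tapered to 6 mm. Panel: x -145 to -32 mm, y -165 to 165 mm, top 35 mm up, carries cap and switch
- warmer_seat (a point): centre of the deck's top, midway between the pegs' feet; axes as the warmer's. The seated tray's origin lies here
- filler_cap (a joint): turn of the blue ribbed filler cap, rad: 0 fully open, 3.6 (a hard stop) fully shut; it starts between 0 and 1.0. Grows clockwise seen from above; a yellow stripe on the cap lines up with the red mark on the panel when it is shut. Captive: it only turns (does not rise or come off), stiffness about 0.05 N m, stays where it is left
- cap_grip (a point): on the cap's axis, 14 mm above its lower rim. The cap is a cylinder 38 mm in diameter and 22 mm high, its lower rim 6 mm above the panel (41 mm above the table); axis at x = -105, y = +65 mm of the warmer
- switch (a joint): turn of the red-tipped switch lever, rad: 0 off (leaning 0.5 rad towards the warmer's -y), 1.0 on (leaning 0.5 rad towards +y, the cap's side). Friction only (0.06 N m, about 1.2 N at the tip); stays where it is left
- switch_tip (a point): centre of the red ball (20 mm in diameter) at the tip of the lever, 50 mm from its pivot; the rod is 8 mm thick. The pivot is at x = -105, y = -65 mm of the warmer, 43 mm above the table
- tray: loose white tray, flat on the mat at first, 62 mm (x) by 330 mm (y), 18 mm thick, 400 g, same either way round. Origin at the centre of its underside, z up. Two square 13 mm through-holes at y = +66 and -66 mm, x = 0, for the pegs. Orange upright grip tab at its middle, 14 mm thick (x), 34 mm long (y), 32 mm above the tray's top. Dishes fit e.g. at y = +-42, +-90 and +-138 mm
- dish0: lidded feed dish, upright on the mat at first: green, 42 mm in diameter, 18 mm high, its lower 9 mm tapering to a flat foot 28 mm across; on top a black cylindrical knob 16 mm in diameter, 20 mm tall (38 mm in all). About 70 g, weighted foot: rights itself if tipped in the open, may lean if knocked against the warmer. Origin at the centre of its foot, z up through the knob. May be absent
- dish1: lidded feed dish, upright on the mat at first: green, 42 mm in diameter, 18 mm high, its lower 9 mm tapering to a flat foot 28 mm across; on top a black cylindrical knob 16 mm in diameter, 20 mm tall (38 mm in all). About 70 g, weighted foot: rights itself if tipped in the open, may lean if knocked against the warmer. Origin at the centre of its foot, z up through the knob. May be absent
- dish2: lidded feed dish, upright on the mat at first: green, 42 mm in diameter, 18 mm high, its lower 9 mm tapering to a flat foot 28 mm across; on top a black cylindrical knob 16 mm in diameter, 20 mm tall (38 mm in all). About 70 g, weighted foot: rights itself if tipped in the open, may lean if knocked against the warmer. Origin at the centre of its foot, z up through the knob. May be absent
- dish3: lidded feed dish, upright on the mat at first: green, 42 mm in diameter, 18 mm high, its lower 9 mm tapering to a flat foot 28 mm across; on top a black cylindrical knob 16 mm in diameter, 20 mm tall (38 mm in all). About 70 g, weighted foot: rights itself if tipped in the open, may lean if knocked against the warmer. Origin at the centre of its foot, z up through the knob. May be absent
- dish4: lidded feed dish, upright on the mat at first: green, 42 mm in diameter, 18 mm high, its lower 9 mm tapering to a flat foot 28 mm across; on top a black cylindrical knob 16 mm in diameter, 20 mm tall (38 mm in all). About 70 g, weighted foot: rights itself if tipped in the open, may lean if knocked against the warmer. Origin at the centre of its foot, z up through the knob. May be absent
- bowl: bystander: white plastic bowl, 130 mm across and 65 mm high, origin at the centre of its underside
- cup: bystander: small clear plastic cup, 44 mm across and 35 mm high, origin at the centre of its underside
- tweezers: bystander: steel tweezers lying on the mat, 140 mm long along its x, 10 mm high, origin at the middle underneath
Not all that is in view belongs to the job. What is shaped like the dish4 but orange or purple is not meant.

How it is judged:
By the outcome, as a careful person would: the job done as asked, in the order asked, and still so for the second after the job is handed in, with the robot touching nothing.
Of dish0, dish1, dish2, dish3, dish4 only 3 to 5 are there at a start; the rules pass over those that are not, and their reading is None.
At some moment in a run one of dish0, dish1, dish2, dish3, dish4 may be knocked a few centimetres aside while the robot is not near it.
Once in a run the grip may slacken for a moment while it holds something.
It also fails if it takes over 210 s, if anything falls off the work surface, if the arm or the gripper's body presses on something with over 40 N, if the wrist force passes 120 N, or if a joint passes its speed limit or range.

### The arm

A 6-joint arm with a two-finger parallel gripper is mounted at the origin on the work surface. World frame = base frame: x ahead of the robot, y to its left, z up, the work surface at z = 0. Lengths are in m, angles in degrees, forces in N, time in s.
With the tool pointing down it reaches from about 0.375 to 0.9 m from the base axis. Payload 3.1 kg.
Tool frame: the origin (TCP) lies at the very end of the fingers, on their centre line; the grasp point (between the pads) lies 19 mm behind it; z points along the fingers, x is the direction in which the jaws open and shut, and the axes are right-handed (so a half turn about z gives the same grasp; the last joint's range is limited). The gripper opens to 87 mm and grips with 3 to 60 N. Pads are 19 mm wide; open, the fingers measure 117 mm over their backs; the gripper's body (75 mm by 190 mm) begins 51 mm behind the grasp point.
Start: joints at [-79.269, 30.224, 82.088, -0, 67.689, -10.227], TCP at [0.224, -0.584, 0.223] pointing down, gripper open.
Joint ranges: [-176.69, 176.69], [-43.24, 126.21], [12.49, 139.97], [-82, 262], [0, 151.66], [-163.58, 163.58]. Speed limits (degrees/s): [159.86, 159.86, 180, 180, 180, 180].

### API

Orientations are given as a 3x3 rotation matrix whose columns are the frame's x, y, z axes.
In Python, from rig import read_state, capture, bot gives the robot as it stands.
- The arm moves only by the shell command python3 -m crank 'ROWS' [OPENING]. ROWS is JSON, a list of rows, each a list of 2 entries, a list of its own where there are three numbers: the shift along the tool's x, y, z in cm, then the turn, a rotation vector about the tool's x, y, z in rad. In form: [[[dx, dy, dz], [wx, wy, wz]], ...]. A call has 1 to 12 rows; each row shifts and turns the commanded pose from where the row before left it, along the tool's axes as they then stand; what a row does not reach is not made up. A row lasts 1/10 s, in which the tool goes at most 50 mm and 8.59 degrees, less where a joint would pass 70% of its speed; a pose out of reach is approached as far as the arm can. A call with a gripper value outside its range is refused whole. OPENING is the closure, from -1 (fully open) to 1 (shut), set as the call begins (- or left out, the last holds). The fingers move at their own pace and stop on an object; the grip force is fixed at half the most. Time passes only in rows, so rows that do not move let the fingers close. It gives the time, the measured TCP pose, the force and the opening at its end, in the units of the state.
- read_state(): the state, without advancing time (a new reading comes with each control period).
- capture(name): name is "scene" or "top" or "wrist"; returns a dict with "pixels" (480x640x3 uint8, red, green, blue), "camera_matrix" (3x3 intrinsics, pixels), "dist" ([k1, k2, p1, p2, k3] as OpenCV has them; the pictures are not rectified), "R" (3x3) and "t" (3): a world point X has camera coordinates R X + t. Camera axes: x right, y down, z forward; pixel columns grow to the right and rows downward; lengths in m; the calibration is good to about 2 mm. A picture is of the moment at which its call begins. There is no depth.
- bot.hand_in(): hands the job in, once; it reports no verdict.
The state is a dict: "time_s": time; "joint_positions": joint angles; "qvel": joint speeds; "tau": joint torques, N m; "position": TCP position; "tcp_rot": TCP orientation; "force": force on the tool from outside, world axes, zero at the start; "moment": the same for the moment, N m; "opening": opening from 0.0 (shut) to 1.0 (fully open).
Only numpy, scipy, OpenCV 4.12 (cv2) and the standard library are available. Lean on these libraries where they do the work, as an engineer would, in place of code of your own. Each camera call takes 0.05 s, during which the arm holds its last target.

## Working session

There is one attempt and no reset: what is moved stays moved. The work goes in short steps, Python scripts to look and compute and a shell command to move; the robot and the scene stay as the last step left them, time stands still between calls to the robot, and variables do not carry over. Pictures are saved under pics/ and viewed, and the job is handed in when it is done.

```bash
ls; mkdir -p pics; python3 - <<'E'
from rig import read_state, capture, bot
import cv2
s=read_state()
print(s)
for n in ("scene","top","wrist"):
    c=capture(n); cv2.imwrite(f"pics/{n}0.png",c["pixels"][:,:,::-1])
    print(n,c["camera_matrix"],c["dist"],c["R"],c["t"])
E
```

```text
pics
{'time_s': 0.0, 'joint_positions': array([-7.92690682e+01,  3.02791756e+01,  8.21569046e+01, -1.50623651e-03,
        6.76879222e+01, -1.02276240e+01]), 'qvel': array([ 0.07216741, -0.16311711, -0.03824446, -0.04041053,  0.00677567,
        0.06247069]), 'tau': array([-1.37062848e-04, -4.40046716e+01, -1.76591885e+01,  6.31449977e-02,
        5.82783530e-02, -1.60531031e-04]), 'position': array([ 0.22343629, -0.5829112 ,  0.2215665 ]), 'tcp_rot': array([[ 3.57701451e-01, -9.33835901e-01, -4.26871733e-04],
       [-9.33833560e-01, -3.57701524e-01,  2.12187149e-03],
       [-2.13417244e-03, -3.60369361e-04, -9.99997658e-01]]), 'force': array([-0.10527982,  0.94855648, -0.50396032]), 'moment': array([ 0.00093728, -0.03444201, -0.02562942]), 'opening': 0.9989277314036272}
scene [[621.52602888   0.         315.59983541]
 [  0.         621.52602888 236.18838753]
 [  0.           0.           1.        ]] [-0.03634954  0.          0.          0.          0.        ] [[ 0.30118536  0.95344339 -0.01526726]
 [ 0.69647361 -0.23089003 -0.67942203]
 [-0.6513155   0.19399872 -0.73358886]] [-0.19337776 -0.31940712  1.8800529 ]
top [[445.90233409   0.         313.044091  ]
 [  0.         445.90233409 237.89729759]
 [  0.           0.           1.        ]] [-0.07728473  0.          0.          0.          0.        ] [[ 0.01267156 -0.99990016 -0.00625379]
 [-0.99592105 -0.01206187 -0.08941905]
 [ 0.08933469  0.00736136 -0.99597446]] [0.02449617 0.56411092 0.89120125]
wrist [[339.67576119   0.         322.64129225]
 [  0.         339.67576119 240.9050053 ]
 [  0.           0.           1.        ]] [0.01263214 0.         0.         0.         0.        ] [[ 0.35627597 -0.93437872 -0.00195966]
 [-0.9032974  -0.34495969  0.255062  ]
 [-0.23900051 -0.08910231 -0.96692271]] [-0.62319459 -0.03074038  0.39226131]
```

View pics/scene0.png

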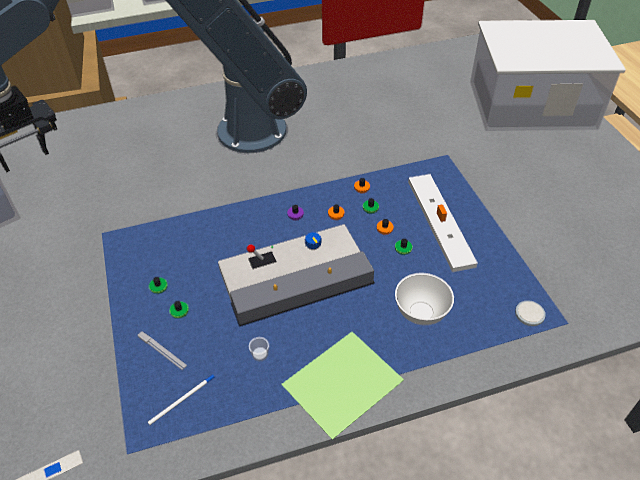

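View pics/top0.png

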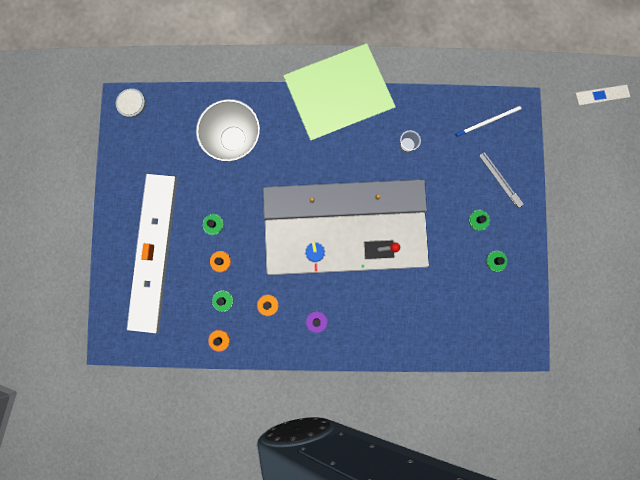

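View pics/wrist0.png

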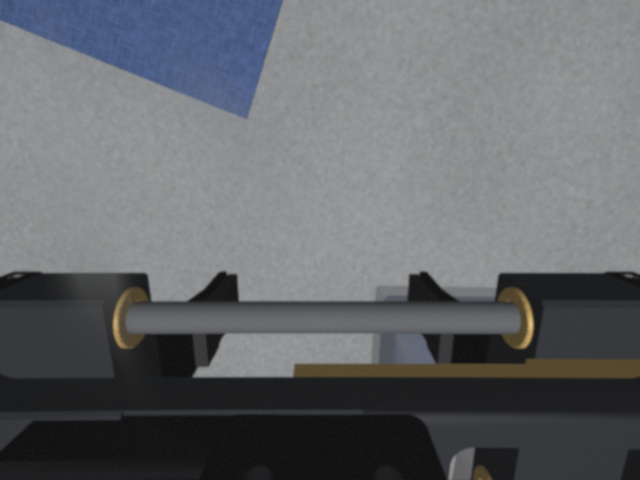

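Four green dishes: in the top view at (212,224), (222,301), (480,220) and (497,261). The tray is at left and the cap stripe points away from the red mark. Next I measure.

```bash
cat > h.py <<'E'
import numpy as np, cv2
from rig import read_state, capture, bot
def cast(c,uv,z):
    uv=np.asarray(uv,float).reshape(-1,1,2)
    n=cv2.undistortPoints(uv,c["camera_matrix"],np.array(c["dist"]))[:,0]
    d=np.c_[n,np.ones(len(n))]@c["R"]; o=-c["R"].T@c["t"]
    s=(z-o[2])/d[:,2]; return o+s[:,None]*d
def proj(c,X):
    return cv2.projectPoints(np.asarray(X,float).reshape(-1,3),cv2.Rodrigues(c["R"])[0],c["t"],c["camera_matrix"],np.array(c["dist"]))[0][:,0]
def blobs(c,lo,hi,amin=10):
    hsv=cv2.cvtColor(c["pixels"],cv2.COLOR_RGB2HSV)
    m=cv2.inRange(hsv,np.array(lo),np.array(hi))
    n,l,st,ce=cv2.connectedComponentsWithStats(m)
    return [(st[i],ce[i],l==i) for i in range(1,n) if st[i,4]>=amin]
def go(p,yaw=None):
    """print tool-frame shift (cm) in present axes and turn needed; yaw in deg (tool x)"""
    s=read_state(); R=s["tcp_rot"]; d=R.T@(np.array(p)-s["position"])*100
    print("shift cm",d.round(2),"j",s["joint_positions"].round(1),"pos",s["position"].round(4))
    y0=np.degrees(np.arctan2(R[1,0],R[0,0]))
    tilt=R.T@np.array([0,0,-1.]) 
    w=np.cross([0,0,1.],tilt)
    print("yaw",y0.round(2),"level rotvec",w.round(4))
    if yaw is not None:
        dy=(y0-yaw+180)%360-180
        print("turn wz rad",np.radians(dy).round(3))
        # shift after turn
        a=np.radians(yaw); R2=np.array([[np.cos(a),np.sin(a),0],[np.sin(a),-np.cos(a),0],[0,0,-1]])
        print("shift after turn",(R2.T@(np.array(p)-s["position"])*100).round(2))
E
python3 - <<'E'
from h import *
c=capture("top"); print("cam",(-c["R"].T@c["t"]).round(3))
H=lambda lo,hi,z,name,amin=10:[print(name,ce.round(1),st[4],cast(c,ce,z)[0].round(4)) for st,ce,_ in blobs(c,lo,hi,amin)]
H((40,100,60),(80,255,255),0.012,"green",30)
H((8,150,120),(22,255,255),0.03,"orange",4)
H((105,180,100),(125,255,255),0.063,"blue",80)
H((24,150,120),(34,255,255),0.063,"yellow",3)
H((0,180,120),(5,255,255),0.09,"red",3)
H((0,0,0),(179,255,50),0.038,"black",15)
im=c["pixels"]; cv2.imwrite("pics/a.png",cv2.resize(im[160:350,110:270],None,fx=4,fy=4,interpolation=cv2.INTER_CUBIC)[:600,:,::-1])
cv2.imwrite("pics/b.png",cv2.resize(im[165:290,250:440],None,fx=4,fy=4,interpolation=cv2.INTER_CUBIC)[:,:,::-1])
E
```

```text
cam [0.482 0.025 0.938]
green [478.3 219.8] 276 [ 0.6075 -0.3169  0.012 ]
green [212.7 224.2] 282 [0.5913 0.2429 0.012 ]
green [496.  260.6] 273 [ 0.5217 -0.3529  0.012 ]
green [222.3 300.6] 286 [0.4323 0.2179 0.012 ]
orange [377.8 196. ] 10 [ 0.6518 -0.1012  0.03  ]
orange [311.6 199.5] 11 [0.6429 0.0354 0.03  ]
orange [145.2 251.3] 105 [0.5312 0.378  0.03  ]
orange [220.  261.1] 287 [0.5135 0.2212 0.03  ]
orange [267.5 304.8] 285 [0.4264 0.1219 0.03  ]
orange [218.9 339.9] 283 [0.354  0.2192 0.03  ]
blue [599.1  94.9] 80 [ 0.8713 -0.5699  0.063 ]
blue [314.7 252.7] 210 [0.5312 0.0275 0.063 ]
yellow [313.8 247.1] 11 [0.5422 0.0295 0.063 ]
red [394.7 246.9] 66 [ 0.5425 -0.125   0.09  ]
red [315.2 267.6] 9 [0.5015 0.0262 0.09  ]
black [480.9 218.9] 49 [ 0.6059 -0.3128  0.038 ]
black [211.2 223.8] 21 [0.589 0.24  0.038]
black [498.7 260.8] 56 [ 0.5203 -0.3481  0.038 ]
black [358.5 454.3] 7072 [ 0.1339 -0.0641  0.038 ]
```

View pics/b.png

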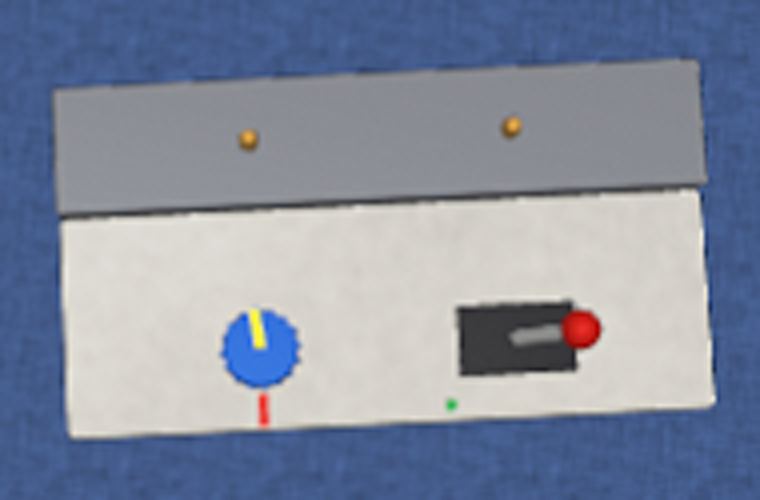

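View pics/a.png

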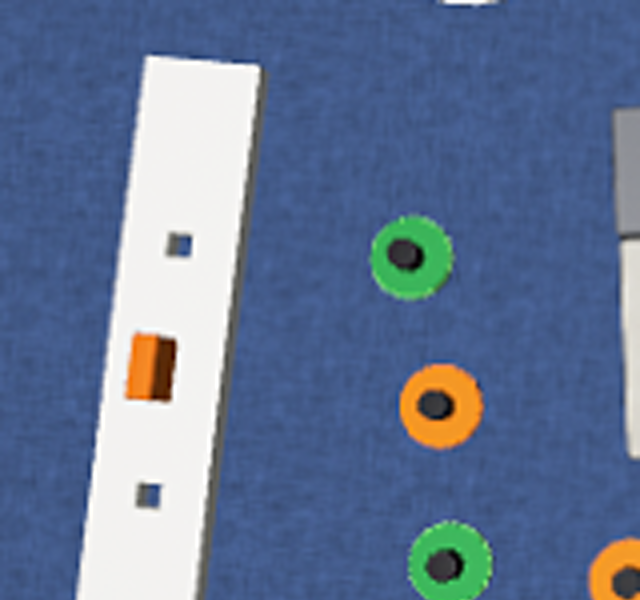

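```bash
python3 - <<'E'
from h import *
c=capture("top")
P=[ce for st,ce,_ in blobs(c,(8,100,80),(24,255,255),4) if st[4]<30]; print(P)
# crop coordinates /4 + (250,165): pegs top
p=cast(c,P,0.061); print(p.round(4), np.linalg.norm(p[0]-p[1]))
# panel/deck corners
dk=cast(c,[[250+54/4,165+90/4],[250+697/4,165+60/4]],0.05); pn=cast(c,[[250+68/4,165+437/4],[250+713/4,165+403/4]],0.035)
print("deck",dk.round(4),np.linalg.norm(dk[0]-dk[1])); print("panel",pn.round(4),np.linalg.norm(pn[0]-pn[1]))
for a in (p[np.argsort(-p[:,1])],dk,pn):
    v=a[0]-a[1]; print(np.degrees(np.arctan2(-v[0],v[1])))
cap=cast(c,[[314.95,252.5]],0.063)[0]; print("cap",cap.round(4))
# tray holes top z=.018, tab top .05
h=cast(c,[[110+180/4,160+244.5/4],[110+148/4,160+495/4]],0.014); print("holes",h.round(4),np.linalg.norm(h[0]-h[1]))
t=cast(c,[[110+144/4,160+367/4]],0.05); print("tab",t.round(4))
E
```

```text
[array([377.4375, 196.25  ]), array([311.5, 199.5])]
[[ 0.6455 -0.0962  0.061 ]
 [ 0.6373  0.0353  0.061 ]] 0.13168762617346957
deck [[ 0.6628  0.133   0.05  ]
 [ 0.6825 -0.1933  0.05  ]] 0.32683597387029906
panel [[ 0.4879  0.1236  0.035 ]
 [ 0.509  -0.2032  0.035 ]] 0.32748965464084967
3.5759001212849246
3.4423970291534207
3.679968682400061
cap [0.5316 0.0271 0.063 ]
holes [[0.5963 0.3661 0.014 ]
 [0.4643 0.3776 0.014 ]] 0.13252478069341303
tab [[0.5293 0.3686 0.05  ]]
```

```bash
python3 -m crank '[[[-2.3,-2.53,0],[0,0,0]],[[-2.3,-2.53,0],[0,0,0]],[[-2.3,-2.53,0],[0,0,0]],[[-2.3,-2.53,0],[0,0,0]],[[-2.3,-2.53,0],[0,0,0]],[[-2.3,-2.53,0],[0,0,0]],[[-2.3,-2.53,0],[0,0,0]],[[-2.3,-2.53,0],[0,0,0]],[[-2.3,-2.53,0],[0,0,0]],[[-2.3,-2.53,0],[0,0,0]]]' -1
python3 -m crank '[[[-2.3,-2.53,0],[0,0,0]],[[-2.3,-2.53,0],[0,0,0]],[[-2.3,-2.53,0],[0,0,0]],[[-2.3,-2.53,0],[0,0,0]],[[-2.3,-2.53,0],[0,0,0]],[[-2.3,-2.53,0],[0,0,0]],[[-2.3,-2.53,0],[0,0,0]],[[-2.3,-2.53,0],[0,0,0]],[[-2.3,-2.53,0],[0,0,0]],[[-2.3,-2.53,0],[0,0,0]],[[0,0,0],[0,0,0]]]'
python3 - <<'E'
from h import *
go((.532,.0275,.042),143)
c=capture("wrist"); cv2.imwrite("pics/w1.png",c["pixels"][:,:,::-1])
E
```

```text
time_s: 1.25
position: [0.378, -0.2771, 0.2226]
tcp_rot: [[0.357, -0.934, 0.0], [-0.934, -0.357, -0.0], [0.0, -0.0, -1.0]]
force: [0.7, -0.2, -0.4]
opening: 1.002
time_s: 2.35
position: [0.5331, 0.0301, 0.2227]
tcp_rot: [[0.362, -0.932, 0.002], [-0.932, -0.362, 0.001], [-0.0, -0.002, -1.0]]
force: [-0.8, -1.3, 0.3]
opening: 1.0
shift cm [ 0.2   0.24 18.06] j [-8.8 23.2 95.2  0.1 61.5 59.9] pos [0.5331 0.0301 0.2227]
yaw -68.8 level rotvec [-0.0022  0.0003  0.    ]
turn wz rad 2.587
shift after turn [-0.06 -0.27 18.07]
```

View pics/w1.png

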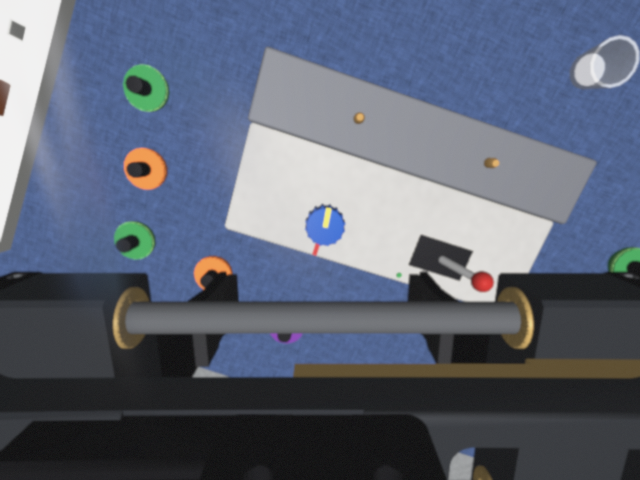

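The wrist view shows the cap at (325,225), the mark at (317,250) and pegs at (359,118) and (491,163). I cross-check these against the top view.

```bash
python3 - <<'E'
from h import *
c=capture("wrist"); print("cam",(-c["R"].T@c["t"]).round(3))
P=[ce for st,ce,_ in blobs(c,(8,100,80),(24,255,255),15) if st[4]<150]; print(P)
p=cast(c,P,0.061); print(p.round(4), np.linalg.norm(p[0]-p[1]))
v=p[0]-p[1]; print(np.degrees(np.arctan2(-v[0],v[1])),(p[0]+p[1])/2)
for st,ce,_ in blobs(c,(105,180,100),(125,255,255),200): print("blue",ce,st,cast(c,ce,.063).round(4))
for st,ce,_ in blobs(c,(24,150,120),(34,255,255),10): print("yel",ce,st,cast(c,ce,.063).round(4))
for st,ce,_ in blobs(c,(40,100,60),(80,255,255),100): print("green",ce,st,cast(c,ce,.012).round(4))
for st,ce,_ in blobs(c,(0,180,80),(5,255,255),10): print("red",ce,st,cast(c,ce,.035).round(4),cast(c,ce,.087).round(4))
E
```

```text
cam [0.596 0.054 0.387]
[array([ 0.68181818, 98.97727273]), array([357.62686567, 115.05970149]), array([490.45263158, 160.25263158]), array([135.97222222, 339.38888889])]
[[ 0.5349  0.3348  0.061 ]
 [ 0.637   0.0359  0.061 ]
 [ 0.6447 -0.0946  0.061 ]
 [ 0.343   0.17    0.061 ]] 0.31589500405522447
18.867576263341903 [0.58595536 0.18531161 0.061     ]
green [143.92422981  85.66777685] [ 121   62   44   47 1201] [[0.5907 0.2457 0.012 ]]
green [133.9352179  237.79269729] [113 221  39  37 849] [[0.4306 0.2193 0.012 ]]
green [624.65173116 259.02851324] [611 247  29  26 491] [[ 0.6085 -0.3122  0.012 ]]
red [481.36538462 279.36057692] [473 272  18  16 208] [[ 0.5317 -0.1581  0.035 ]] [[ 0.5413 -0.1268  0.087 ]]
```

```bash
python3 -m crank '[[[0,0,0],[0,0,-0.149]],[[0,0,0],[0,0,-0.149]],[[0,0,0],[0,0,-0.149]],[[0,0,0],[0,0,-0.149]],[[0,0,0],[0,0,-0.149]],[[0,0,0],[0,0,-0.149]],[[0,0,0],[0,0,-0.149]],[[0,0,0],[0,0,-0.149]],[[0,0,0],[0,0,-0.149]],[[0,0,0],[0,0,-0.149]],[[0,0,0],[0,0,-0.149]],[[0,0,0],[0,0,-0.149]]]'
python3 -m crank '[[[0,0,0],[0,0,-0.149]],[[0,0,0],[0,0,-0.149]],[[0,0,0],[0,0,-0.149]],[[0,0,0],[0,0,-0.149]],[[0,0,0],[0,0,-0.149]],[[0,0,0],[0,0,-0.149]],[[0,0,0],[0,0,-0.149]],[[0,0,0],[0,0,-0.149]],[[0,0,0],[0,0,-0.149]],[[0,0,0],[0,0,-0.149]],[[0,0,0],[0,0,-0.149]],[[0,0,0],[0,0,-0.149]]]'
python3 -m crank '[[[0,0,0],[0,0,0]],[[0,0,0],[0,0,0]]]'
python3 - <<'E'
from h import *
go((.532,.028,.042))
c=capture("wrist"); cv2.imwrite("pics/w2.png",c["pixels"][:,:,::-1])
E
```

```text
time_s: 3.65
position: [0.5308, 0.0254, 0.2225]
tcp_rot: [[0.833, 0.554, -0.001], [0.554, -0.833, -0.0], [-0.001, -0.0, -1.0]]
force: [-0.1, 0.3, -0.2]
opening: 0.996
time_s: 4.85
position: [0.5308, 0.0254, 0.2225]
tcp_rot: [[-0.72, 0.694, -0.001], [0.694, 0.72, -0.0], [0.0, -0.001, -1.0]]
force: [1.0, -0.1, -0.6]
opening: 0.994
time_s: 5.05
position: [0.5311, 0.026, 0.2226]
tcp_rot: [[-0.714, 0.7, -0.0], [0.7, 0.714, -0.0], [0.0, -0.0, -1.0]]
force: [0.5, 0.1, 0.2]
opening: 1.004
shift cm [ 0.08  0.21 18.06] j [  -9.2   23.1   95.4   -0.    61.5 -144.8] pos [0.5311 0.026  0.2226]
yaw 135.58 level rotvec [-0.0004 -0.0002  0.    ]
```

View pics/w2.png

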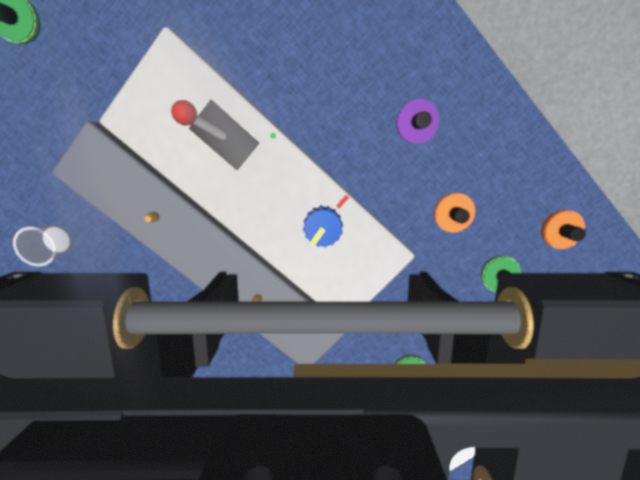

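```bash
python3 -m crank '[[[0.08,0.2,2.5],[0,0,0]],[[0,0,2.5],[0,0,0]],[[0,0,2.5],[0,0,0]],[[0,0,2.5],[0,0,0]],[[0,0,2.5],[0,0,0]],[[0,0,2],[0,0,0]],[[0,0,1],[0,0,0]],[[0,0,0],[0,0,0]],[[0,0,0],[0,0,0]]]'
python3 - <<'E'
from h import *
go((.532,.028,.042))
c=capture("wrist"); cv2.imwrite("pics/w3.png",c["pixels"][:,:,::-1])
for st,ce,_ in blobs(c,(100,150,80),(125,255,255),1000): print("blue",ce,st,cast(c,ce,.063).round(4))
E
```

```text
time_s: 6.0
position: [0.5328, 0.0288, 0.068]
tcp_rot: [[-0.717, 0.697, 0.001], [0.697, 0.717, -0.0], [-0.001, 0.0, -1.0]]
force: [0.0, -0.8, 0.5]
opening: 1.0
shift cm [ 0.01 -0.11  2.6 ] j [  -8.9   36.8  102.4   -0.    40.7 -144.7] pos [0.5328 0.0288 0.068 ]
yaw 135.81 level rotvec [ 0.0004  0.0007 -0.    ]
blue [322.93687452 277.29792148] [ 287  250   71   51 2598] [[0.5289 0.0257 0.063 ]]
```

View pics/w3.png

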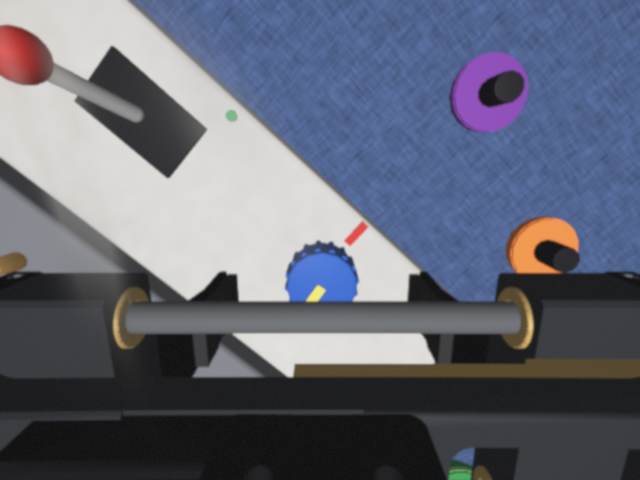

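Cap centre column 322, between the fingers. Go down and grip.

```bash
python3 -m crank '[[[0,-0.1,1],[0,0,0]],[[0,0,1],[0,0,0]],[[0,0,0.6],[0,0,0]],[[0,0,0],[0,0,0]]]'
python3 -m crank '[[[0,0,0],[0,0,0]],[[0,0,0],[0,0,0]],[[0,0,0],[0,0,0]],[[0,0,0],[0,0,0]],[[0,0,0],[0,0,0]],[[0,0,0],[0,0,0]],[[0,0,0],[0,0,0]],[[0,0,0],[0,0,0]]]' 1
python3 -m crank '[[[0,0,0],[0,0,0]],[[0,0,0],[0,0,0]]]'
```

```text
time_s: 6.45
position: [0.5308, 0.0283, 0.0404]
tcp_rot: [[-0.717, 0.697, -0.002], [0.697, 0.717, 0.0], [0.002, -0.001, -1.0]]
force: [-0.1, 0.1, -0.0]
opening: 1.0
time_s: 7.25
position: [0.5326, 0.0276, 0.0417]
tcp_rot: [[-0.718, 0.696, 0.002], [0.696, 0.718, -0.001], [-0.002, 0.001, -1.0]]
force: [0.6, -3.3, -1.4]
opening: 0.425
time_s: 7.45
position: [0.5326, 0.0276, 0.0417]
tcp_rot: [[-0.718, 0.696, 0.002], [0.696, 0.718, -0.001], [-0.002, 0.001, -1.0]]
force: [1.6, -4.0, -2.0]
opening: 0.432
```

```bash
python3 -m crank '[[[0,0,0],[0,0,0.13]],[[0,0,0],[0,0,0.13]],[[0,0,0],[0,0,0.13]],[[0,0,0],[0,0,0.13]],[[0,0,0],[0,0,0.13]],[[0,0,0],[0,0,0.13]],[[0,0,0],[0,0,0.13]],[[0,0,0],[0,0,0.13]],[[0,0,0],[0,0,0.13]],[[0,0,0],[0,0,0.13]],[[0,0,0],[0,0,0.13]],[[0,0,0],[0,0,0.13]]]'
python3 -c "
from h import *
s=read_state();print(s['moment'],s['joint_positions'].round(1))"
python3 -m crank '[[[0,0,0],[0,0,0.13]],[[0,0,0],[0,0,0.13]],[[0,0,0],[0,0,0.13]],[[0,0,0],[0,0,0.13]],[[0,0,0],[0,0,0.13]],[[0,0,0],[0,0,0.13]],[[0,0,0],[0,0,0.13]],[[0,0,0],[0,0,0.13]],[[0,0,0],[0,0,0.13]],[[0,0,0],[0,0,0.13]],[[0,0,0],[0,0,0.13]],[[0,0,0],[0,0,0]]]'
python3 -c "
from h import *
s=read_state();print(s['moment'],s['joint_positions'].round(1))
c=capture('wrist'); cv2.imwrite('pics/w4.png',c['pixels'][:,:,::-1])"
```

```text
time_s: 8.65
position: [0.5327, 0.0283, 0.0417]
tcp_rot: [[0.693, 0.721, 0.002], [0.721, -0.693, 0.0], [0.002, 0.001, -1.0]]
force: [2.5, -0.7, -1.5]
opening: 0.427
[-0.1381791  -0.58392465 -0.0014423 ] [ -9.   39.5 103.1   0.   37.2 -55.2]
time_s: 9.85
position: [0.5333, 0.0283, 0.0417]
tcp_rot: [[0.814, -0.581, 0.003], [-0.581, -0.814, 0.0], [0.003, -0.002, -1.0]]
force: [4.7, -1.0, -2.6]
opening: 0.428
[-0.08341103 -0.79116349 -0.047987  ] [-9.000e+00  3.950e+01  1.031e+02  1.000e-01  3.720e+01  2.650e+01]
```

View pics/w4.png

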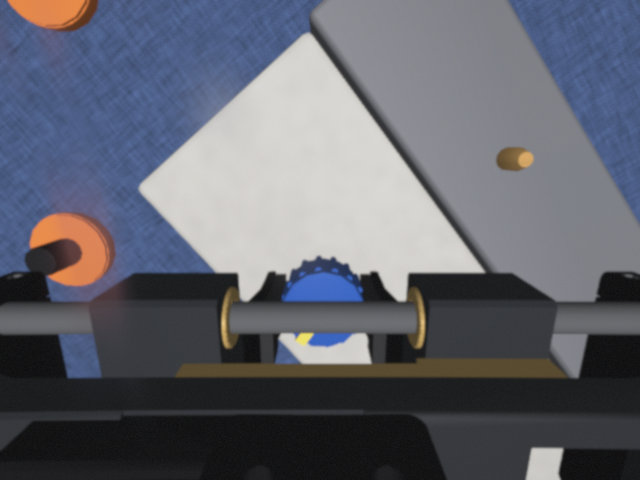

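```bash
R='import sys
from h import *
s=read_state();print(s["moment"].round(3),s["joint_positions"][5].round(1))'
python3 -m crank '[[[0,0,0],[0,0,0.05]],[[0,0,0],[0,0,0.05]],[[0,0,0],[0,0,0]]]' |sed -n '4,5p'; python3 -c "$R"
python3 -m crank '[[[0,0,0],[0,0,0.05]],[[0,0,0],[0,0,0.05]],[[0,0,0],[0,0,0]]]' |sed -n '4,5p'; python3 -c "$R"
python3 -m crank '[[[0,0,0],[0,0,0.05]],[[0,0,0],[0,0,0.05]],[[0,0,0],[0,0,0]]]' |sed -n '4,5p'; python3 -c "$R"
```

```text
force: [5.2, -0.8, -3.5]
opening: 0.432
[-0.057 -0.945 -0.048] 32.1
force: [4.8, -0.8, -3.5]
opening: 0.43
[-0.086 -0.956 -0.052] 37.8
force: [5.7, -0.1, -3.4]
opening: 0.429
[-0.074 -0.895  0.418] 43.4
```

```bash
R='import sys
from h import *
s=read_state();print(s["moment"].round(3),s["joint_positions"][5].round(1))'
python3 -m crank '[[[0,0,0],[0,0,0.03]],[[0,0,0],[0,0,0]],[[0,0,0],[0,0,0]]]' |sed -n '4,5p'; python3 -c "$R"
python3 -m crank '[[[0,0,0],[0,0,0]],[[0,0,0],[0,0,0]],[[0,0,0],[0,0,0]],[[0,0,0],[0,0,0]]]' -1
python3 -m crank '[[[0,0,-3],[0,0,0]],[[0,0,-3],[0,0,0]],[[0,0,-3],[0,0,0]],[[0,0,-3],[0,0,0]],[[0,0,-3],[0,0,0]],[[0,0,-3],[0,0,0]],[[0,0,0],[0,0,0]]]'
python3 -c "
from h import *
c=capture('wrist'); cv2.imwrite('pics/w5.png',c['pixels'][:,:,::-1])"
```

```text
force: [5.4, -1.4, -3.1]
opening: 0.43
[-0.394 -0.872  0.487] 45.1
time_s: 11.5
position: [0.5303, 0.0286, 0.0413]
tcp_rot: [[0.583, -0.813, -0.003], [-0.813, -0.583, 0.001], [-0.002, 0.002, -1.0]]
force: [0.0, 0.7, 0.6]
opening: 0.708
time_s: 12.2
position: [0.5338, 0.0281, 0.2255]
tcp_rot: [[0.583, -0.813, 0.008], [-0.813, -0.583, -0.001], [0.005, -0.006, -1.0]]
force: [0.6, 0.1, -0.2]
opening: 1.001
```

View pics/w5.png

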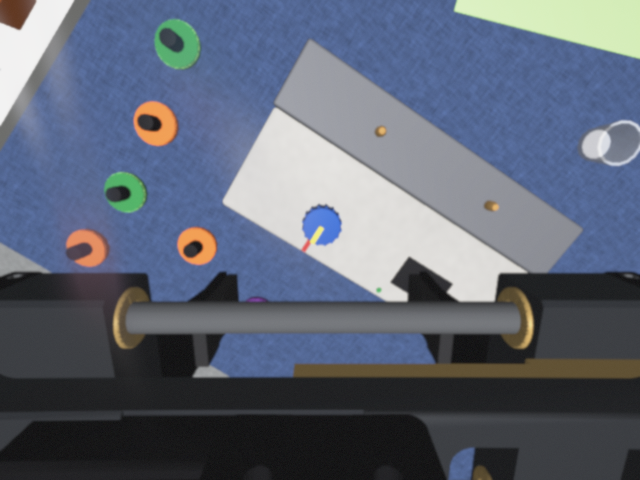

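The stripe (318,236) now meets the red mark (307,245), so the cap is shut. Next is the tray: turn and move above it.

```bash
python3 -m crank '[[[0,0,0],[0,0,-0.143]],[[0,0,0],[0,0,-0.143]],[[0,0,0],[0,0,-0.143]],[[0,0,0],[0,0,-0.143]],[[0,0,0],[0,0,-0.143]],[[0,0,0],[0,0,-0.143]],[[0,0,0],[0,0,-0.143]],[[0,0,0],[0,0,-0.143]],[[0,0,0],[0,0,-0.143]]]' | head -2
python3 -m crank '[[[0,0,0],[0,0,-0.143]],[[0,0,0],[0,0,-0.143]],[[0,0,0],[0,0,-0.143]],[[0,0,0],[0,0,-0.143]],[[0,0,0],[0,0,-0.143]],[[0,0,0],[0,0,-0.143]],[[0,0,0],[0,0,-0.143]],[[0,0,0],[0,0,-0.143]]]' | head -2
python3 -m crank '[[[3.4,-0.34,0],[0,0,0]],[[3.4,-0.34,0],[0,0,0]],[[3.4,-0.34,0],[0,0,0]],[[3.4,-0.34,0],[0,0,0]],[[3.4,-0.34,0],[0,0,0]],[[3.4,-0.34,0],[0,0,0]],[[3.4,-0.34,0],[0,0,0]],[[3.4,-0.34,0],[0,0,0]],[[3.4,-0.34,0],[0,0,0]],[[3.4,-0.34,0],[0,0,0]],[[0,0,0],[0,0,0]],[[0,0,0],[0,0,0]]]'
python3 - <<'E'
from h import *
go((.53,.371,.2),85)
c=capture("wrist"); cv2.imwrite("pics/w6.png",c["pixels"][:,:,::-1])
for st,ce,_ in blobs(c,(5,150,40),(22,255,255),100): print("or",ce,st,cast(c,ce,.05).round(4))
E
```

```text
time_s: 13.15
position: [0.53, 0.0285, 0.2196]
time_s: 13.95
position: [0.53, 0.0285, 0.2196]
time_s: 15.15
position: [0.5264, 0.3698, 0.2194]
tcp_rot: [[0.087, 0.996, -0.004], [0.996, -0.087, -0.002], [-0.003, -0.004, -1.0]]
force: [0.1, -0.6, -0.2]
opening: 1.0
shift cm [0.15 0.36 1.94] j [ 25.2  32.   79.3  -0.   69.  -59.8] pos [0.5264 0.3698 0.2194]
yaw 85.02 level rotvec [-0.0036  0.0026  0.    ]
turn wz rad 0.0
shift after turn [0.15 0.35 1.94]
or [157.83857264  53.54885302] [ 135   29   42   48 1177] [[0.3604 0.2381 0.05  ]]
or [ 89.64262295 137.95081967] [ 80 123  18  32 305] [[0.4253 0.1595 0.05  ]]
or [191.33947939 216.04772234] [171 199  39  37 922] [[0.5067 0.2402 0.05  ]]
or [325.52531646 225.59810127] [321 210  10  32 316] [[0.5281 0.3724 0.05  ]]
```

View pics/w6.png

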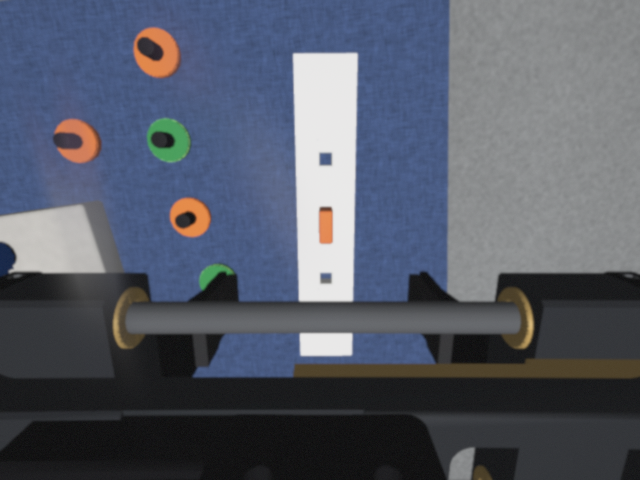

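Tab at (326,226), holes at (326,159) and (326,278).

```bash
python3 - <<'E'
from h import *
c=capture("wrist")
h=[]
for st,ce,_ in blobs(c,(0,0,0),(179,255,120),1): pass
g=cv2.cvtColor(c["pixels"],cv2.COLOR_RGB2GRAY)
for (u,v) in((326,159),(326,278)):
    w=g[v-10:v+11,u-10:u+11]; ys,xs=np.nonzero(w<150); print(len(xs)); h.append((u-10+xs.mean(),v-10+ys.mean()))
H=cast(c,h,.015); d=H[0]-H[1]; print(h,H.round(4),np.linalg.norm(d),"mid",H.mean(0).round(4),"long dir",np.degrees(np.arctan2(d[1],d[0])))
# tray corners
q=cast(c,[[293,53.5],[357,53.5],[352,355],[300,355]],.018); print(q.round(4), q.mean(0).round(4))
go((*H.mean(0)[:2],.024),85)
E
```

```text
138
101
[(np.float64(325.6521739130435), np.float64(158.36231884057972)), (np.float64(326.1485148514852), np.float64(277.33663366336634))] [[0.4639 0.3777 0.015 ]
 [0.5969 0.3666 0.015 ]] 0.13354095212637523 mid [0.5304 0.3721 0.015 ] long dir 175.2338912143085
[[0.3626 0.3547 0.018 ]
 [0.3682 0.4166 0.018 ]
 [0.6988 0.3893 0.018 ]
 [0.6932 0.3262 0.018 ]] [0.5307 0.3717 0.018 ]
shift cm [ 0.42  0.35 19.61] j [ 25.   31.9  79.3  -0.   69.  -59.8] pos [0.5271 0.3686 0.2202]
yaw 84.89 level rotvec [-0.0027  0.0021  0.    ]
turn wz rad -0.002
shift after turn [ 0.38  0.29 19.62]
```

```bash
python3 -m crank '[[[0.38,0.32,2.8],[0,0,0]],[[0,0,2.8],[0,0,0]],[[0,0,2.8],[0,0,0]],[[0,0,2.8],[0,0,0]],[[0,0,2.5],[0,0,0]],[[0,0,2],[0,0,0]],[[0,0,0],[0,0,0]],[[0,0,0],[0,0,0]]]'
python3 - <<'E'
from h import *
go((.5305,.372,.0245),85.2)
c=capture("wrist"); cv2.imwrite("pics/w7.png",c["pixels"][:,:,::-1])
for st,ce,_ in blobs(c,(5,150,40),(22,255,255),100): print("or",ce,st,cast(c,ce,.05).round(4))
E
```

```text
time_s: 16.05
position: [0.5316, 0.3723, 0.0645]
tcp_rot: [[0.09, 0.996, -0.001], [0.996, -0.09, -0.001], [-0.001, -0.001, -1.0]]
force: [-0.5, -1.0, -0.2]
opening: 1.001
shift cm [-0.04 -0.11  4.  ] j [ 25.2  43.3  85.   -0.   51.8 -59.7] pos [0.5316 0.3723 0.0645]
yaw 84.83 level rotvec [-0.0009  0.0006  0.    ]
turn wz rad -0.006
shift after turn [-0.04 -0.11  4.  ]
or [17.55970149  1.97014925] [  0   0  31   6 134] [[0.3847 0.2472 0.05  ]]
or [ 98.20742358 247.16812227] [  58  225   71   48 1832] [[0.5012 0.2527 0.05  ]]
or [322.00555042 274.94542091] [ 311  249   22   52 1081] [[0.5284 0.3725 0.05  ]]
```

View pics/w7.png

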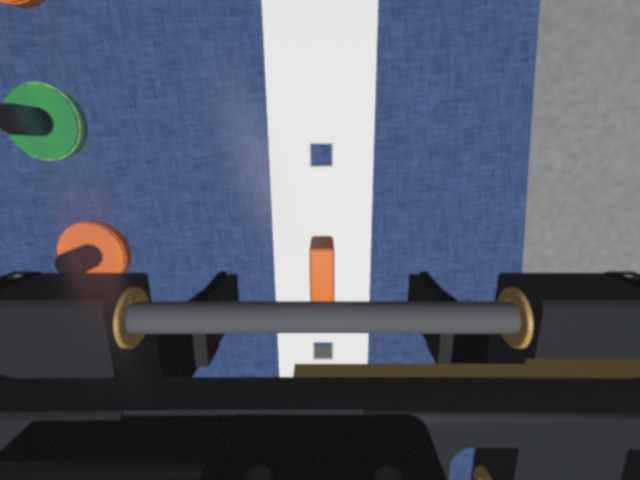

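Tab centred at column 322. Lower and grip.

```bash
python3 -m crank '[[[0,-0.1,1.5],[0,0,-0.006]],[[0,0,1.5],[0,0,0]],[[0,0,0.9],[0,0,0]],[[0,0,0],[0,0,0]]]'
python3 -m crank '[[[0,0,0],[0,0,0]],[[0,0,0],[0,0,0]],[[0,0,0],[0,0,0]],[[0,0,0],[0,0,0]],[[0,0,0],[0,0,0]],[[0,0,0],[0,0,0]],[[0,0,0],[0,0,0]],[[0,0,0],[0,0,0]],[[0,0,0],[0,0,0]],[[0,0,0],[0,0,0]],[[0,0,0],[0,0,0]],[[0,0,0],[0,0,0]]]' 1
python3 -m crank '[[[0,0,-0.5],[0,0,0]],[[0,0,-0.5],[0,0,0]],[[0,0,-0.5],[0,0,0]],[[0,0,-1],[0,0,0]],[[0,0,-1],[0,0,0]],[[0,0,-1],[0,0,0]],[[0,0,0],[0,0,0]],[[0,0,0],[0,0,0]]]'
```

```text
time_s: 16.5
position: [0.529, 0.3728, 0.0234]
tcp_rot: [[0.083, 0.997, -0.004], [0.997, -0.083, -0.002], [-0.002, -0.004, -1.0]]
force: [-0.2, 0.0, 0.2]
opening: 1.001
time_s: 17.7
position: [0.5304, 0.373, 0.0255]
tcp_rot: [[0.083, 0.997, -0.0], [0.997, -0.083, -0.001], [-0.001, -0.0, -1.0]]
force: [0.7, -1.6, 1.1]
opening: 0.156
time_s: 18.5
position: [0.5309, 0.3736, 0.0713]
tcp_rot: [[0.083, 0.997, 0.001], [0.997, -0.083, 0.001], [0.001, 0.001, -1.0]]
force: [-0.4, -0.1, -5.4]
opening: 0.162
```

```bash
python3 -m crank '[[[0,0,-1.5],[0,0,0]],[[0,0,-2],[0,0,0]],[[0,0,-2],[0,0,0]],[[0,0,-2],[0,0,0]],[[0,0,-1],[0,0,0.05]],[[0,0,0],[0,0,0.1]],[[0,0,0],[0,0,0.1]],[[0,0,0],[0,0,0.1]],[[0,0,0],[0,0,0.1]],[[0,0,0],[0,0,0.1]],[[0,0,0],[0,0,0.1]],[[0,0,0],[0,0,0.1]]]'
python3 -m crank '[[[0,0,0],[0,0,0.1]],[[0,0,0],[0,0,0.1]],[[0,0,0],[0,0,0.1]],[[0,0,0],[0,0,0.1]],[[0,0,0],[0,0,0.1]],[[0,0,0],[0,0,0.1]],[[0,0,0],[0,0,0.07]],[[0,0,0],[0,0,0]],[[0,0,0],[0,0,0]]]'
python3 - <<'E'
from h import *
go((.641,-.030,.15),3.5)
c=capture("wrist"); cv2.imwrite("pics/w8.png",c["pixels"][:,:,::-1])
E
```

```text
time_s: 19.7
position: [0.5312, 0.3738, 0.1574]
tcp_rot: [[0.743, 0.67, 0.002], [0.67, -0.743, 0.001], [0.003, 0.001, -1.0]]
force: [-0.4, -0.5, -0.3]
opening: 0.0
time_s: 20.6
position: [0.531, 0.3737, 0.1567]
tcp_rot: [[0.998, 0.069, 0.002], [0.069, -0.998, 0.001], [0.002, -0.001, -1.0]]
force: [-0.4, -1.0, -0.3]
opening: 0.001
shift cm [ 8.17 41.04  0.66] j [25.3 36.3 81.9 -0.  61.7 21.3] pos [0.531  0.3737 0.1567]
yaw 3.98 level rotvec [-0.0006 -0.0016  0.    ]
turn wz rad 0.008
shift after turn [ 8.52 40.97  0.67]
```

View pics/w8.png

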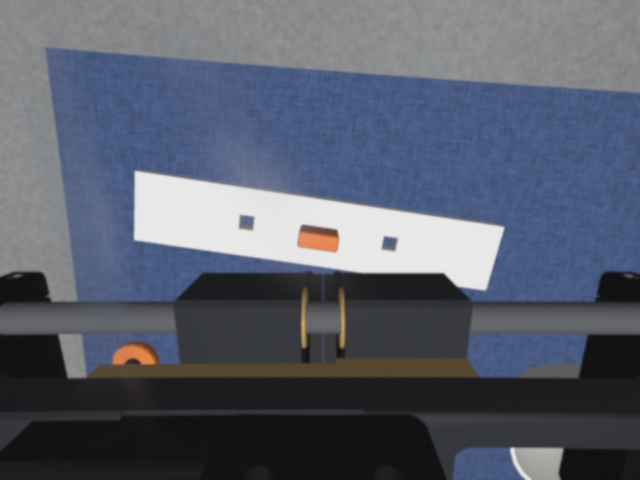

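The grip slackened and the tray dropped, but it lies flat with the tab at (319,238). Check the top view and re-measure.

```bash
python3 -m crank '[[[0,0,-2],[0,0,0]],[[0,0,-2],[0,0,0]],[[0,0,0],[0,0,0]],[[0,0,0],[0,0,0]]]' -1
python3 - <<'E'
from h import *
c=capture("top"); cv2.imwrite("pics/t2.png",c["pixels"][:,:,::-1])
c=capture("wrist"); cv2.imwrite("pics/w9.png",c["pixels"][:,:,::-1])
E
```

```text
time_s: 21.05
position: [0.5306, 0.3735, 0.1958]
tcp_rot: [[0.998, 0.068, 0.001], [0.068, -0.998, 0.0], [0.001, -0.0, -1.0]]
force: [-0.9, -0.1, -0.6]
opening: 0.281
```

View pics/t2.png

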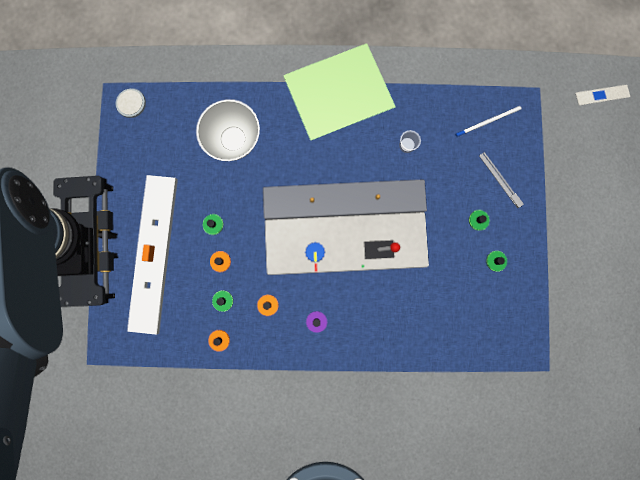

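View pics/w9.png

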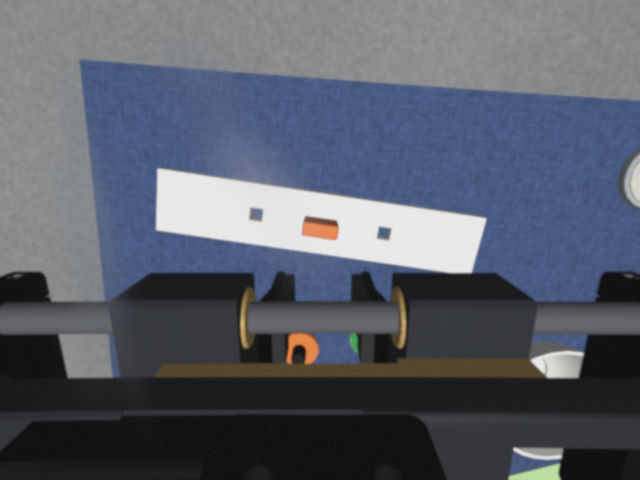

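Everything else is in place, and the tray lies almost where it was. Turn back and regrip.

```bash
python3 -m crank '[[[0,0,0],[0,0,-0.142]],[[0,0,0],[0,0,-0.142]],[[0,0,0],[0,0,-0.142]],[[0,0,0],[0,0,-0.142]],[[0,0,0],[0,0,-0.142]],[[0,0,0],[0,0,-0.142]],[[0,0,0],[0,0,-0.142]],[[0,0,0],[0,0,-0.142]],[[0,0,0],[0,0,-0.142]],[[0,0,0],[0,0,-0.142]],[[0,0,0],[0,0,0]],[[0,0,0],[0,0,0]]]' | head -2
python3 - <<'E'
from h import *
c=capture("wrist"); cv2.imwrite("pics/w10.png",c["pixels"][:,:,::-1])
g=cv2.cvtColor(c["pixels"],cv2.COLOR_RGB2GRAY)
import math
_,m=cv2.threshold(g,150,255,cv2.THRESH_BINARY_INV)
n,l,st,ce=cv2.connectedComponentsWithStats(m)
h=[ce[i] for i in range(n) if 60<st[i,4]<260 and 290<ce[i][0]<370 and st[i,2]<22 and st[i,3]<22]
print(h)
H=cast(c,h[:2],.015); d=H[0]-H[1]; print(H.round(4),np.linalg.norm(d),"mid",H.mean(0).round(4),"long dir",np.degrees(np.arctan2(d[1],d[0])))
for st,ce,_ in blobs(c,(5,150,40),(22,255,255),100): print("or",ce,st,cast(c,ce,.05).round(4))
go((*H.mean(0)[:2],.0245),85.2)
E
```

```text
time_s: 22.35
position: [0.53, 0.3732, 0.1946]
[array([319.94444444, 152.74074074]), array([320.09411765, 207.12941176]), array([320.95412844, 280.4587156 ])]
[[0.4612 0.3768 0.015 ]
 [0.5146 0.3721 0.015 ]] 0.05363425359390536 mid [0.4879 0.3745 0.015 ] long dir 175.04688047659354
or [140.36969697  40.8962963 ] [ 114   13   48   53 1485] [[0.3617 0.2401 0.05  ]]
or [ 54.12162162 132.81891892] [ 33 113  35  45 740] [[0.4252 0.1505 0.05  ]]
or [177.96324222 216.64655985] [ 156  198   42   40 1061] [[0.5066 0.2417 0.05  ]]
or [320.05449591 224.72479564] [315 208  11  34 367] [[0.5255 0.3714 0.05  ]]
shift cm [-0.23 -4.19 17.03] j [ 25.3  33.8  80.    0.   66.3 -59.8] pos [0.5301 0.3733 0.1948]
yaw 85.11 level rotvec [-0.0013  0.0007  0.    ]
turn wz rad -0.001
shift after turn [-0.24 -4.22 17.03]
```

View pics/w10.png

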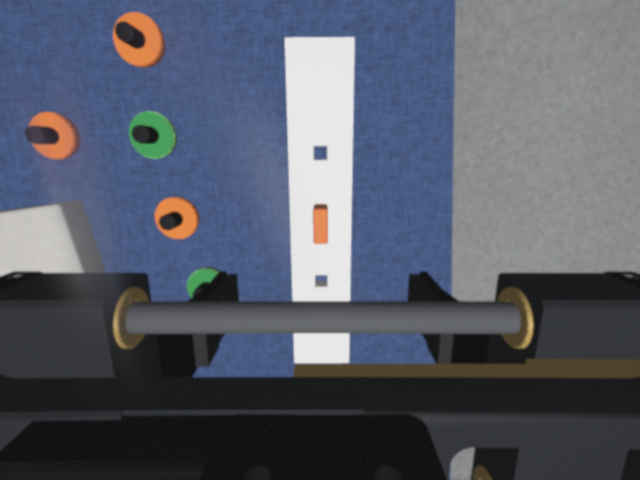

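```bash
python3 -m crank '[[[-0.22,-0.26,2.5],[0,0,0]],[[0,0,2.5],[0,0,0]],[[0,0,2.5],[0,0,0]],[[0,0,2.5],[0,0,0]],[[0,0,2.5],[0,0,0]],[[0,0,2],[0,0,0]],[[0,0,1.5],[0,0,0]],[[0,0,0.9],[0,0,0]],[[0,0,0],[0,0,0]],[[0,0,0],[0,0,0]]]'
python3 -m crank '[[[0,0,0],[0,0,0]],[[0,0,0],[0,0,0]],[[0,0,0],[0,0,0]],[[0,0,0],[0,0,0]],[[0,0,0],[0,0,0]],[[0,0,0],[0,0,0]],[[0,0,0],[0,0,0]],[[0,0,0],[0,0,0]],[[0,0,0],[0,0,0]],[[0,0,0],[0,0,0]],[[0,0,0],[0,0,0]],[[0,0,0],[0,0,0]]]' 1
python3 -m crank '[[[0,0,-0.5],[0,0,0]],[[0,0,-0.5],[0,0,0]],[[0,0,-1],[0,0,0]],[[0,0,-1.5],[0,0,0]],[[0,0,-1.5],[0,0,0]],[[0,0,-1.5],[0,0,0]],[[0,0,-1.5],[0,0,0]],[[0,0,-1.5],[0,0,0]],[[0,0,-1.5],[0,0,0]],[[0,0,-1.5],[0,0,0]],[[0,0,0],[0,0,0]],[[0,0,0],[0,0,0]]]'
```

```text
time_s: 23.4
position: [0.5282, 0.3718, 0.0271]
tcp_rot: [[0.083, 0.997, 0.001], [0.997, -0.083, 0.0], [0.001, 0.001, -1.0]]
force: [0.8, -0.1, -0.4]
opening: 0.999
time_s: 24.6
position: [0.5277, 0.3714, 0.0265]
tcp_rot: [[0.083, 0.997, -0.0], [0.997, -0.083, -0.0], [-0.0, -0.0, -1.0]]
force: [0.7, -0.7, 0.6]
opening: 0.164
time_s: 25.8
position: [0.5278, 0.3715, 0.152]
tcp_rot: [[0.083, 0.997, 0.001], [0.997, -0.083, 0.0], [0.0, 0.001, -1.0]]
force: [0.3, -0.6, -4.2]
opening: 0.158
```

```bash
python3 -m crank '[[[0,0,0],[0,0,0.08]],[[0,0,0],[0,0,0.12]],[[0,0,0],[0,0,0.12]],[[0,0,0],[0,0,0.12]],[[0,0,0],[0,0,0.12]],[[0,0,0],[0,0,0.12]],[[0,0,0],[0,0,0.12]],[[0,0,0],[0,0,0.12]],[[0,0,0],[0,0,0.12]],[[0,0,0],[0,0,0.12]],[[0,0,0],[0,0,0.12]],[[0,0,0],[0,0,0.12]]]'
python3 -m crank '[[[0,0,0],[0,0,0.03]],[[0,0,0],[0,0,0]],[[0,0,0],[0,0,0]]]'
python3 - <<'E'
from h import *
go((.641,-.030,.15),3.5)
E
```

```text
time_s: 27.0
position: [0.5268, 0.3711, 0.15]
tcp_rot: [[0.997, 0.083, -0.003], [0.083, -0.997, -0.001], [-0.003, 0.001, -1.0]]
force: [-0.3, 0.3, -4.0]
opening: 0.159
time_s: 27.3
position: [0.5272, 0.3712, 0.1506]
tcp_rot: [[0.998, 0.059, -0.002], [0.059, -0.998, -0.001], [-0.002, 0.001, -1.0]]
force: [0.2, 0.3, -3.5]
opening: 0.161
shift cm [ 9.01 40.72  0.07] j [25.2 36.5 82.7 -0.  60.9 21.9] pos [0.5272 0.3712 0.1506]
yaw 3.37 level rotvec [ 0.0008  0.0019 -0.    ]
turn wz rad -0.002
shift after turn [ 8.91 40.74  0.06]
```

```bash
python3 -m crank '[[[0.33,1.5,0],[0,0,0]],[[0.6,2.7,0],[0,0,0]],[[0.6,2.7,0],[0,0,0]],[[0.6,2.7,0],[0,0,0]],[[0.6,2.7,0],[0,0,0]],[[0.6,2.7,0],[0,0,0]],[[0.6,2.7,0],[0,0,0]],[[0.6,2.7,0],[0,0,0]],[[0.6,2.7,0],[0,0,0]],[[0.6,2.7,0],[0,0,0]],[[0.6,2.7,0],[0,0,0]],[[0.6,2.7,0],[0,0,0]]]'
python3 -m crank '[[[0.6,2.7,0],[0,0,0]],[[0.6,2.7,0],[0,0,0]],[[0.6,2.7,0],[0,0,0]],[[0.3,1.4,0],[0,0,0]],[[0,0,0],[0,0,0]],[[0,0,0],[0,0,0]],[[0,0,0],[0,0,0]]]'
python3 - <<'E'
from h import *
go((.641,-.030,.09),3.5)
c=capture("wrist"); cv2.imwrite("pics/w11.png",c["pixels"][:,:,::-1])
c=capture("scene"); cv2.imwrite("pics/s11.png",c["pixels"][:,:,::-1])
E
```

```text
time_s: 28.5
position: [0.6149, 0.0618, 0.1515]
tcp_rot: [[0.998, 0.058, -0.0], [0.058, -0.998, -0.001], [-0.0, 0.001, -1.0]]
force: [0.9, -0.3, -4.4]
opening: 0.159
time_s: 29.2
position: [0.6406, -0.0282, 0.1513]
tcp_rot: [[0.998, 0.059, -0.001], [0.059, -0.998, 0.001], [-0.001, -0.001, -1.0]]
force: [-0.6, -0.0, -3.9]
opening: 0.158
shift cm [0.04 0.19 6.13] j [-12.5  36.2  83.3   0.   60.6 -15.9] pos [ 0.6406 -0.0282  0.1513]
yaw 3.39 level rotvec [-0.001   0.0014  0.    ]
turn wz rad -0.002
shift after turn [0.03 0.18 6.13]
```

View pics/w11.png

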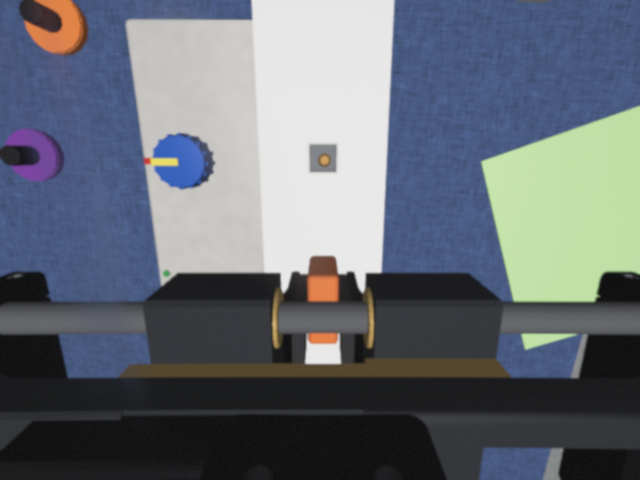

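View pics/s11.png

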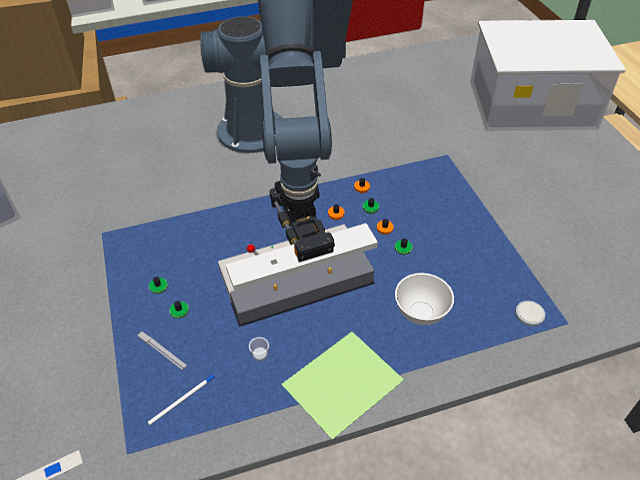

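The wrist view shows the +y peg (324,160) through the hole centred at (323,158). I compute the offset.

```bash
cat > peg.py <<'E'
from h import *
s=read_state(); c=capture("wrist"); zt=s["position"][2]-.0265+.018
g=cv2.cvtColor(c["pixels"],cv2.COLOR_RGB2GRAY); hsv=cv2.cvtColor(c["pixels"],cv2.COLOR_RGB2HSV)
u0,v0=322,158
w=(g<190).astype(np.uint8); n,l,st,ce=cv2.connectedComponentsWithStats(w,connectivity=4)
for i in range(1,n):
    x,y,ww,hh,a=st[i]
    if 15<ww<60 and 15<hh<60 and 260<ce[i][0]<380 and ce[i][1]<240:
        m=(l==i).astype(np.uint8); cn=max(cv2.findContours(m,cv2.RETR_EXTERNAL,cv2.CHAIN_APPROX_NONE)[0],key=cv2.contourArea); r=cv2.minAreaRect(cn)
        hole=cast(c,r[0],zt)[0]; print("hole",r,hole.round(4), "size mm", (cast(c,[(x,y)],zt)-cast(c,[(x+ww,y+hh)],zt)).round(4))
        p=(hsv[...,1]>100)&(hsv[...,0]<26)&(hsv[...,0]>6)
        p[:y]=0;p[y+hh:]=0;p[:,:x]=0;p[:,x+ww:]=0
        ys,xs=np.nonzero(p); pc=(xs.mean(),ys.mean()); P=cast(c,pc,.062)[0]; print("peg",pc,len(xs),P.round(4))
        d=P-hole; R=s["tcp_rot"]; print("need world",d[:2].round(4),"tool cm",(R.T@np.r_[d[:2],0]*100).round(2))
E
python3 peg.py
```

```text
hole ((322.5, 157.5), (27.0, 27.0), 90.0) [0.6364 0.0388 0.143 ] size mm [[-0.0146  0.0126  0.    ]]
peg (np.float64(323.6170212765957), np.float64(159.7340425531915)) 94 [0.6373 0.0358 0.062 ]
need world [ 0.0009 -0.0029] tool cm [ 0.07  0.3  -0.  ]
```

```bash
python3 -m crank '[[[0.05,0.25,1],[0,0,0]],[[0,0,1],[0,0,0]],[[0,0,1],[0,0,0]],[[0,0,1],[0,0,0]],[[0,0,0.7],[0,0,0]],[[0,0,0],[0,0,0]],[[0,0,0],[0,0,0]]]'
python3 peg.py; python3 - <<'E'
from h import *
go((.641,-.030,.0765),3.5)
c=capture("wrist"); cv2.imwrite("pics/w12.png",c["pixels"][:,:,::-1])
E
```

```text
time_s: 30.05
position: [0.6421, -0.0321, 0.1043]
tcp_rot: [[0.998, 0.058, -0.0], [0.058, -0.998, 0.0], [-0.0, -0.0, -1.0]]
force: [-0.2, -0.4, -5.4]
opening: 0.161
hole ((322.5, 157.5), (27.0, 27.0), 90.0) [0.6377 0.0348 0.0958] size mm [[-0.0146  0.0126  0.    ]]
peg (np.float64(321.89677419354837), np.float64(154.56774193548387)) 155 [0.6373 0.0359 0.062 ]
need world [-0.0004  0.0011] tool cm [-0.04 -0.11  0.  ]
shift cm [-0.14 -0.23  2.83] j [-12.8  39.7  84.9   0.   55.4 -16.1] pos [ 0.6425 -0.0322  0.1048]
yaw 3.32 level rotvec [ 0.0002 -0.0007  0.    ]
turn wz rad -0.003
shift after turn [-0.14 -0.22  2.83]
```

View pics/w12.png

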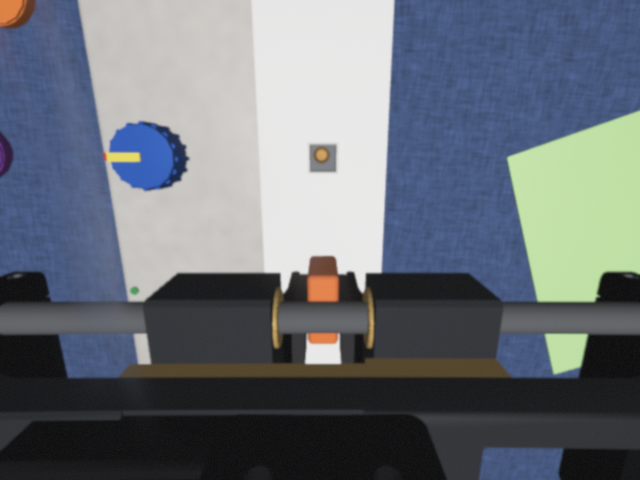

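```bash
python3 -m crank '[[[-0.06,-0.13,0.3],[0,0,-0.003]],[[0,0,0.4],[0,0,0]],[[0,0,0.4],[0,0,0]],[[0,0,0.3],[0,0,0]],[[0,0,0],[0,0,0]],[[0,0,0],[0,0,0]]]'
python3 peg.py
python3 -m crank '[[[0,0,0.3],[0,0,0]],[[0,0,0.3],[0,0,0]],[[0,0,0.3],[0,0,0]],[[0,0,0],[0,0,0]],[[0,0,0],[0,0,0]]]'
```

```text
time_s: 30.75
position: [0.6414, -0.0308, 0.0903]
tcp_rot: [[0.998, 0.061, -0.0], [0.061, -0.998, 0.0], [-0.0, -0.0, -1.0]]
force: [0.7, -0.7, -4.5]
opening: 0.161
hole ((322.5, 157.5), (27.0, 27.0), 90.0) [0.6368 0.0361 0.0818] size mm [[-0.0146  0.0126  0.    ]]
peg (np.float64(323.4166666666667), np.float64(157.41666666666666)) 180 [0.6373 0.0358 0.062 ]
need world [ 0.0005 -0.0003] tool cm [ 0.05  0.03 -0.  ]
time_s: 31.3
position: [0.6413, -0.0308, 0.0813]
tcp_rot: [[0.998, 0.061, -0.0], [0.061, -0.998, 0.0], [-0.0, -0.0, -1.0]]
force: [0.7, 0.6, -4.4]
opening: 0.161
```

```bash
python3 -m crank '[[[0,0,0.2],[0,0,0]],[[0,0,0.2],[0,0,0]],[[0,0,0.15],[0,0,0]],[[0,0,0],[0,0,0]],[[0,0,0],[0,0,0]]]'
python3 -m crank '[[[0,0,0],[0,0,0]],[[0,0,0],[0,0,0]],[[0,0,0],[0,0,0]],[[0,0,0],[0,0,0]],[[0,0,0],[0,0,0]],[[0,0,0],[0,0,0]]]' -1
python3 -m crank '[[[0,0,-2],[0,0,0]],[[0,0,-3],[0,0,0]],[[0,0,-3],[0,0,0]],[[0,0,-3],[0,0,0]],[[0,0,-3],[0,0,0]],[[0,0,0],[0,0,0]]]'
python3 - <<'E'
from h import *
c=capture("wrist"); cv2.imwrite("pics/w13.png",c["pixels"][:,:,::-1])
c=capture("scene"); cv2.imwrite("pics/s13.png",cv2.resize(c["pixels"][180:350,120:460],None,fx=2.3,fy=2.3)[:,:,::-1])
E
```

```text
time_s: 31.8
position: [0.6415, -0.0308, 0.0765]
tcp_rot: [[0.998, 0.061, 0.0], [0.061, -0.998, -0.0], [0.0, 0.0, -1.0]]
force: [-0.6, -0.9, 0.2]
opening: 0.158
time_s: 32.4
position: [0.6415, -0.0308, 0.0761]
tcp_rot: [[0.998, 0.061, 0.0], [0.061, -0.998, -0.0], [0.0, 0.0, -1.0]]
force: [-0.4, -0.2, -0.1]
opening: 0.621
time_s: 33.0
position: [0.6446, -0.0314, 0.2212]
tcp_rot: [[0.998, 0.061, 0.01], [0.061, -0.998, -0.002], [0.01, 0.003, -1.0]]
force: [-0.0, 0.1, 0.1]
opening: 0.996
```

View pics/w13.png

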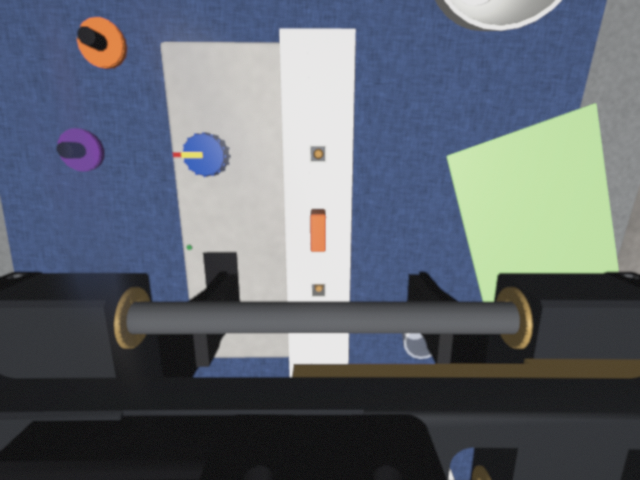

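View pics/s13.png

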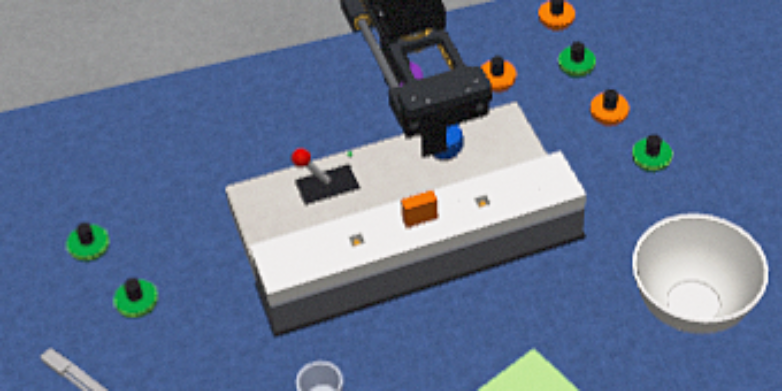

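The tray is level and home, with pegs in both holes at (318,154) and (318,289). Dish A (left, far) is next; move near it and look.

```bash
python3 -m crank '[[[-0.6,-3.2,0],[0,0,0]],[[-0.6,-3.2,0],[0,0,0]],[[-0.6,-3.2,0],[0,0,0]],[[-0.6,-3.2,0],[0,0,0]],[[-0.6,-3.2,0.5],[0,0,0]],[[-0.6,-3.2,1],[0,0,0]],[[-0.4,-3.1,1],[0,0,0]],[[0,0,0],[0,0,0]],[[0,0,0],[0,0,0]]]' 0
cat > dish.py <<'E'
from h import *
import sys
# knob top centre: dark blob adjoining green; use green ellipse fit (outer contour) at z=.0135 (mid of rim) 
c=capture("wrist"); name=sys.argv[1]; cv2.imwrite(f"pics/{name}.png",c["pixels"][:,:,::-1])
zo=float(sys.argv[2]) if len(sys.argv)>2 else 0
for st,ce,m in blobs(c,(40,80,50),(85,255,255),150):
    m=m.astype(np.uint8); cn=max(cv2.findContours(m,cv2.RETR_EXTERNAL,cv2.CHAIN_APPROX_NONE)[0],key=cv2.contourArea)
    hull=cv2.convexHull(cn); e=cv2.fitEllipse(hull) if len(hull)>=5 else None
    W=cast(c,hull[:,0].astype(float),.0135+zo)  # world outline
    (x,y),r=cv2.minEnclosingCircle((W[:,:2]*1000).astype(np.float32))
    print("green px",ce.round(1),st[:4],"circle centre",round(x/1000,4),round(y/1000,4),"r mm",round(r,1))
E
python3 dish.py w14; python3 -c "
from h import *
go((.591,.244,.021),3.5)"
```

```text
time_s: 34.0
position: [0.5866, 0.1896, 0.1891]
tcp_rot: [[0.998, 0.063, -0.004], [0.063, -0.998, -0.001], [-0.004, 0.001, -1.0]]
force: [0.9, 0.4, 0.0]
opening: 0.501
green px [331.2 168.7] [309 146  45  46] circle centre 0.5905 0.2428 r mm 22.1
green px [168.3 183.8] [145 162  46  45] circle centre 0.4295 0.2176 r mm 22.7
shift cm [ 0.73 -5.49 16.88] j [ 7.5 31.8 85.1 -0.  63.3  4. ] pos [0.5874 0.1889 0.1898]
yaw 3.52 level rotvec [ 0.0008  0.0021 -0.    ]
turn wz rad 0.0
shift after turn [ 0.69 -5.48 16.88]
```

View pics/w14.png

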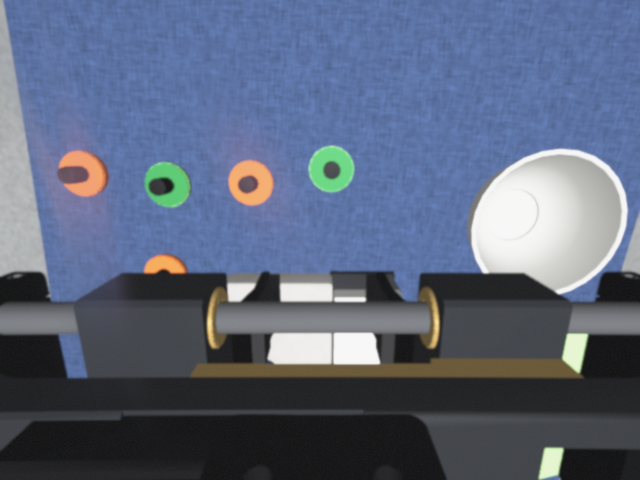

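Dish A at (331,169) → (0.5905, 0.243), radius ok.

```bash
python3 -m crank '[[[0.34,-2.7,0],[0,0,0]],[[0.33,-2.69,0],[0,0,0]],[[0,0,2.5],[0,0,0]],[[0,0,2.5],[0,0,0]],[[0,0,2.5],[0,0,0]],[[0,0,2.5],[0,0,0]],[[0,0,2.2],[0,0,0]],[[0,0,0],[0,0,0]],[[0,0,0],[0,0,0]]]'
python3 -c "
from h import *
go((.5905,.243,.021),3.5)
c=capture('wrist'); cv2.imwrite('pics/w15.png',c['pixels'][:,:,::-1])"
```

```text
time_s: 34.95
position: [0.5919, 0.2424, 0.0691]
tcp_rot: [[0.998, 0.059, -0.0], [0.059, -0.998, -0.0], [-0.0, 0.0, -1.0]]
force: [-0.5, -0.3, 0.1]
opening: 0.5
shift cm [-0.14 -0.07  4.81] j [12.3 42.3 86.4 -0.  51.2  8.9] pos [0.5919 0.2424 0.0691]
yaw 3.4 level rotvec [ 0.0002  0.0003 -0.    ]
turn wz rad -0.002
shift after turn [-0.14 -0.07  4.81]
```

View pics/w15.png

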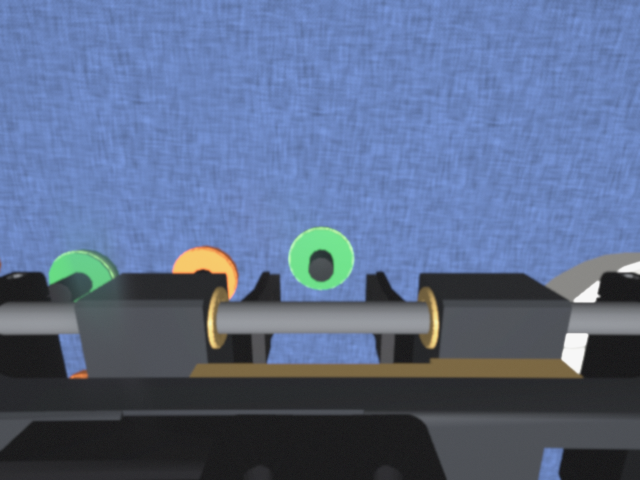

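```bash
python3 -m crank '[[[-0.07,-0.07,1.6],[0,0,0]],[[0,0,1.6],[0,0,0]],[[0,0,1.1],[0,0,0]],[[0,0,0.5],[0,0,0]],[[0,0,0],[0,0,0]],[[0,0,0],[0,0,0]]]'
python3 -m crank '[[[0,0,0],[0,0,0]],[[0,0,0],[0,0,0]],[[0,0,0],[0,0,0]],[[0,0,0],[0,0,0]],[[0,0,0],[0,0,0]],[[0,0,0],[0,0,0]]]' 1
python3 -m crank '[[[0,0,-1],[0,0,0]],[[0,0,-2],[0,0,0]],[[0,0,-2.5],[0,0,0]],[[0,0,-2.5],[0,0,0]],[[0,0,-2.5],[0,0,0]],[[0,0,-1.5],[0,0,0]],[[0,0,0],[0,0,0]],[[0,0,0],[0,0,0]]]'
python3 -c "
from h import *
go((.6328,.1032,.089),3.5)
c=capture('wrist'); cv2.imwrite('pics/w16.png',c['pixels'][:,:,::-1])"
```

```text
time_s: 35.6
position: [0.5909, 0.2443, 0.0212]
tcp_rot: [[0.998, 0.061, 0.0], [0.061, -0.998, 0.0], [0.0, -0.0, -1.0]]
force: [0.1, -0.7, -0.2]
opening: 0.502
time_s: 36.2
position: [0.5906, 0.2443, 0.0213]
tcp_rot: [[0.998, 0.061, 0.0], [0.061, -0.998, 0.0], [0.0, -0.0, -1.0]]
force: [0.1, -0.1, 1.0]
opening: 0.175
time_s: 37.0
position: [0.5901, 0.2441, 0.1407]
tcp_rot: [[0.998, 0.061, -0.001], [0.061, -0.998, -0.0], [-0.001, 0.0, -1.0]]
force: [0.3, -0.8, -0.8]
opening: 0.169
shift cm [ 3.41 14.32  5.17] j [12.5 36.7 84.2 -0.  59.1  9. ] pos [0.5901 0.2441 0.1407]
yaw 3.5 level rotvec [ 0.0001  0.0007 -0.    ]
turn wz rad -0.0
shift after turn [ 3.4  14.33  5.17]
```

View pics/w16.png

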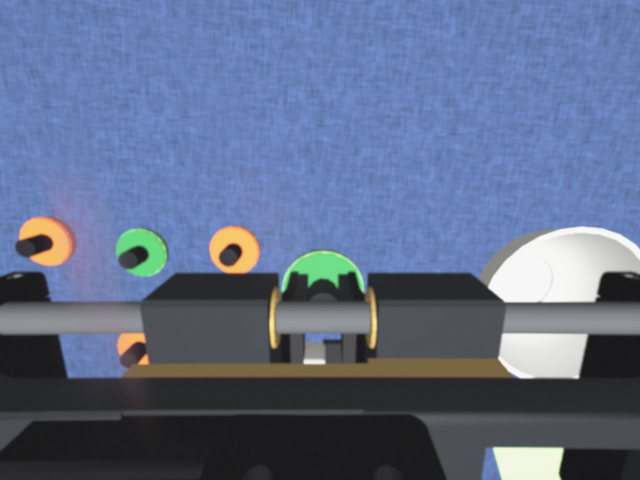

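```bash
python3 -m crank '[[[0.28,1.2,0],[0,0,0]],[[0.57,2.4,0],[0,0,0]],[[0.57,2.4,0],[0,0,0]],[[0.57,2.4,0],[0,0,0]],[[0.57,2.4,0],[0,0,0]],[[0.57,2.4,0],[0,0,0]],[[0.27,1.13,0],[0,0,0]],[[0,0,1.5],[0,0,0]],[[0,0,1.5],[0,0,0]],[[0,0,0],[0,0,0]],[[0,0,0],[0,0,0]]]'
python3 -c "
from h import *
go((.6328,.1032,.0895),3.5)
c=capture('wrist'); cv2.imwrite('pics/w17.png',c['pixels'][:,:,::-1])"
```

```text
time_s: 38.15
position: [0.6319, 0.1045, 0.1096]
tcp_rot: [[0.998, 0.062, -0.003], [0.062, -0.998, 0.0], [-0.003, -0.0, -1.0]]
force: [0.1, 0.1, -1.2]
opening: 0.171
shift cm [0.09 0.13 2.01] j [-0.6 39.2 85.   0.  56.  -4.2] pos [0.6319 0.1045 0.1096]
yaw 3.58 level rotvec [-0.0005  0.0032  0.    ]
turn wz rad 0.001
shift after turn [0.08 0.13 2.01]
```

View pics/w17.png

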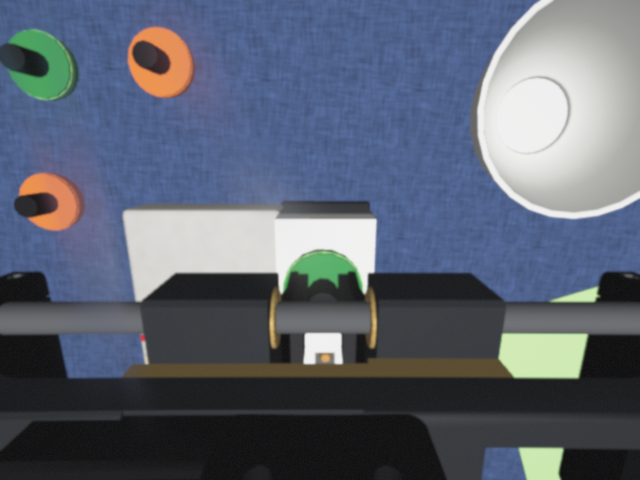

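The dish is over the tray end and centred. Lower and release.

```bash
python3 -m crank '[[[0.08,0.1,0.8],[0,0,0]],[[0,0,0.7],[0,0,0]],[[0,0,0.4],[0,0,0]],[[0,0,0.1],[0,0,0]],[[0,0,0],[0,0,0]],[[0,0,0],[0,0,0]]]'
python3 -m crank '[[[0,0,0],[0,0,0]],[[0,0,0],[0,0,0]],[[0,0,0],[0,0,0]],[[0,0,0],[0,0,0]]]' 0.2
python3 -m crank '[[[0,0,-2],[0,0,0]],[[0,0,-3],[0,0,0]],[[0,0,-3],[0,0,0]],[[0,0,-2],[0,0,0]],[[0,0,0],[0,0,0]],[[0,0,0],[0,0,0]]]'
python3 dish.py w18 .068; python3 -c "
from h import *
go((.4298,.2178,.021),3.5)"
```

```text
time_s: 38.8
position: [0.6343, 0.1023, 0.0912]
tcp_rot: [[0.998, 0.061, 0.0], [0.061, -0.998, 0.0], [0.0, 0.0, -1.0]]
force: [-0.1, -0.4, -0.9]
opening: 0.171
time_s: 39.2
position: [0.6343, 0.1023, 0.0913]
tcp_rot: [[0.998, 0.061, 0.0], [0.061, -0.998, 0.0], [0.0, 0.0, -1.0]]
force: [-0.8, 1.3, 0.1]
opening: 0.386
time_s: 39.8
position: [0.6339, 0.1023, 0.1909]
tcp_rot: [[0.998, 0.061, 0.0], [0.061, -0.998, -0.0], [0.0, 0.0, -1.0]]
force: [-0.0, -0.7, -0.4]
opening: 0.4
green px [111.6  85.2] [84 59 51 52] circle centre 0.469 0.2095 r mm 18.5
green px [323.4 239.2] [299 217  50  48] circle centre 0.634 0.1002 r mm 20.9
shift cm [-19.56 -12.76  16.93] j [-0.8 33.6 81.4 -0.  65.2 -4.3] pos [0.6332 0.1023 0.1899]
yaw 3.49 level rotvec [-0.0001  0.0021  0.    ]
turn wz rad -0.0
shift after turn [-19.59 -12.77  16.89]
```

View pics/w18.png

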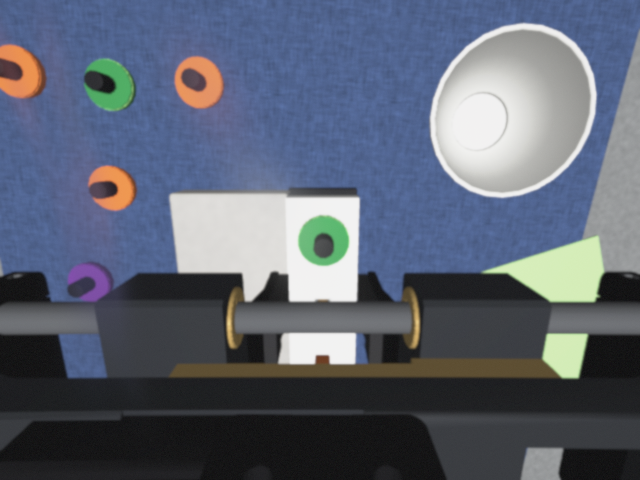

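Dish A is upright and centred on the tray at (323,239). Next dish B.

```bash
python3 -m crank '[[[-2.8,-1.04,0],[0,0,0]],[[-2.8,-1.04,0],[0,0,0]],[[-2.8,-1.04,0],[0,0,0]],[[-2.8,-1.04,0],[0,0,0]],[[-2.8,-1.04,0],[0,0,0]],[[-2.8,-1.04,0],[0,0,0]],[[-2.8,-1.04,0],[0,0,0]],[[0,0,0],[0,0,0]],[[0,0,0],[0,0,0]]]' 0
python3 dish.py w19; python3 -c "
from h import *
go((.43,.2178,.021),3.5)"
```

```text
time_s: 40.75
position: [0.4331, 0.1631, 0.1901]
tcp_rot: [[0.998, 0.062, -0.002], [0.062, -0.998, -0.0], [-0.002, 0.0, -1.0]]
force: [1.1, -0.0, 0.5]
opening: 0.499
green px [325.  167.3] [303 145  45  46] circle centre 0.4312 0.2176 r mm 22.0
shift cm [-0.1  -5.5  16.94] j [  6.7  20.7 106.6  -0.   52.7   3.2] pos [0.4344 0.163  0.1904]
yaw 3.51 level rotvec [ 0.0002  0.0004 -0.    ]
turn wz rad 0.0
shift after turn [-0.11 -5.5  16.94]
```

View pics/w19.png

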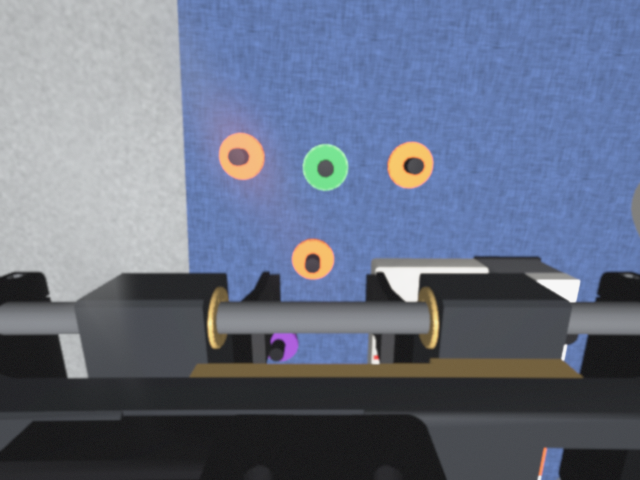

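```bash
python3 -m crank '[[[0,-2.7,0],[0,0,0]],[[0,-2.75,0],[0,0,0]],[[0,0,2.5],[0,0,0]],[[0,0,2.5],[0,0,0]],[[0,0,2.5],[0,0,0]],[[0,0,2.5],[0,0,0]],[[0,0,2.2],[0,0,0]],[[0,0,0],[0,0,0]],[[0,0,0],[0,0,0]]]'
python3 -c "
from h import *
go((.4312,.2176,.021),3.5)
c=capture('wrist'); cv2.imwrite('pics/w20.png',c['pixels'][:,:,::-1])"
```

```text
time_s: 41.7
position: [0.4315, 0.2172, 0.0686]
tcp_rot: [[0.998, 0.06, -0.001], [0.06, -0.998, -0.0], [-0.001, 0.0, -1.0]]
force: [0.9, 0.1, 0.8]
opening: 0.497
shift cm [-0.03 -0.04  4.76] j [ 13.4  34.6 109.6  -0.   35.9  10. ] pos [0.4315 0.2172 0.0686]
yaw 3.46 level rotvec [ 0.0001  0.0006 -0.    ]
turn wz rad -0.001
shift after turn [-0.03 -0.04  4.76]
```

View pics/w20.png

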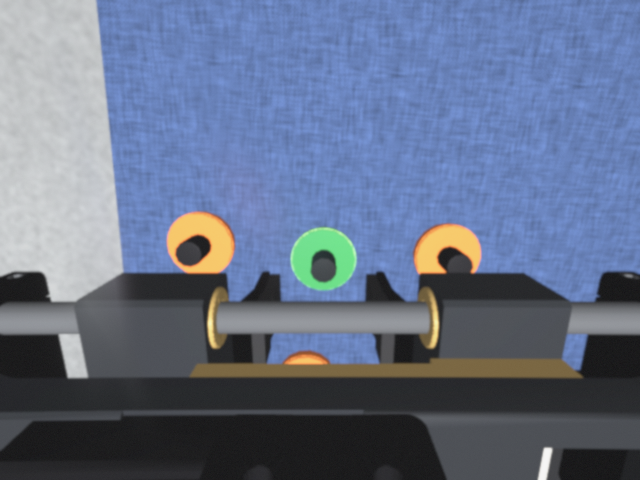

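Knob at column 323, centred. Grasp and lift.

```bash
python3 -m crank '[[[0,0,1.6],[0,0,0]],[[0,0,1.6],[0,0,0]],[[0,0,1.1],[0,0,0]],[[0,0,0.45],[0,0,0]],[[0,0,0],[0,0,0]],[[0,0,0],[0,0,0]]]'
python3 -m crank '[[[0,0,0],[0,0,0]],[[0,0,0],[0,0,0]],[[0,0,0],[0,0,0]],[[0,0,0],[0,0,0]],[[0,0,0],[0,0,0]],[[0,0,0],[0,0,0]]]' 1
python3 -m crank '[[[0,0,-1],[0,0,0]],[[0,0,-2],[0,0,0]],[[0,0,-2.5],[0,0,0]],[[0,0,-2.5],[0,0,0]],[[0,0,-2.5],[0,0,0]],[[0,0,-1.5],[0,0,0]],[[0,0,0],[0,0,0]],[[0,0,0],[0,0,0]]]'
python3 -c "
from h import *
go((.6362,.0474,.089),3.5)"
```

```text
time_s: 42.35
position: [0.4311, 0.2176, 0.022]
tcp_rot: [[0.998, 0.061, 0.001], [0.061, -0.998, 0.0], [0.001, -0.0, -1.0]]
force: [0.9, 0.5, -0.8]
opening: 0.5
time_s: 42.95
position: [0.4309, 0.2175, 0.0216]
tcp_rot: [[0.998, 0.061, 0.0], [0.061, -0.998, 0.0], [0.0, -0.0, -1.0]]
force: [0.2, 1.1, 0.7]
opening: 0.172
time_s: 43.75
position: [0.4304, 0.2174, 0.1417]
tcp_rot: [[0.998, 0.061, 0.0], [0.061, -0.998, 0.0], [0.0, -0.0, -1.0]]
force: [-0.3, -0.7, -1.2]
opening: 0.173
shift cm [19.51 18.22  5.28] j [ 13.5  26.7 106.9  -0.   46.5  10. ] pos [0.4304 0.2174 0.1417]
yaw 3.5 level rotvec [-0.     -0.0002  0.    ]
turn wz rad -0.0
shift after turn [19.51 18.22  5.27]
```

```bash
python3 -m crank '[[[1.1,1.0,0],[0,0,0]],[[2.3,2.15,0],[0,0,0]],[[2.3,2.15,0],[0,0,0]],[[2.3,2.15,0],[0,0,0]],[[2.3,2.15,0],[0,0,0]],[[2.3,2.15,0],[0,0,0]],[[2.3,2.15,0],[0,0,0]],[[2.3,2.15,0],[0,0,0]],[[2.3,2.15,1.0],[0,0,0]],[[0,0,1.5],[0,0,0]],[[0,0,0],[0,0,0]],[[0,0,0],[0,0,0]]]'
python3 -c "
from h import *
go((.6362,.0474,.0895),3.5)
c=capture('wrist'); cv2.imwrite('pics/w21.png',c['pixels'][:,:,::-1])"
```

```text
time_s: 44.95
position: [0.6345, 0.0478, 0.1147]
tcp_rot: [[0.998, 0.061, -0.005], [0.061, -0.998, 0.001], [-0.005, -0.001, -1.0]]
force: [-0.1, -0.5, -0.8]
opening: 0.171
shift cm [0.18 0.05 2.52] j [-5.7 38.6 85.4  0.  56.3 -9.2] pos [0.6345 0.0478 0.1147]
yaw 3.49 level rotvec [-0.001   0.0049  0.    ]
turn wz rad -0.0
shift after turn [0.17 0.05 2.52]
```

View pics/w21.png

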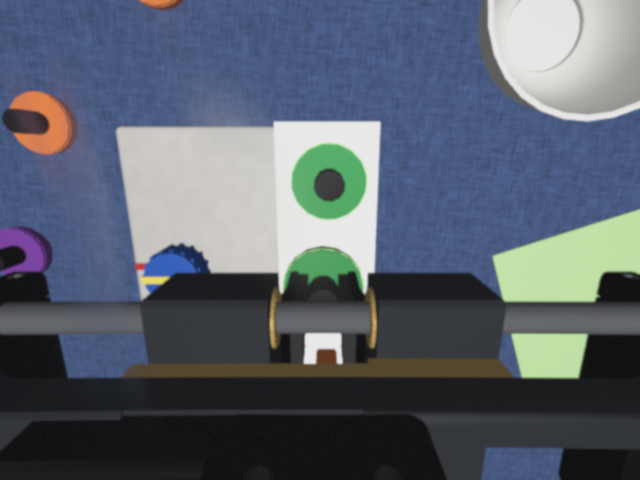

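```bash
python3 -m crank '[[[0.12,0,0.8],[0,0,0]],[[0,0,0.8],[0,0,0]],[[0,0,0.5],[0,0,0]],[[0,0,0.2],[0,0,0]],[[0,0,0],[0,0,0]],[[0,0,0],[0,0,0]]]'
python3 -m crank '[[[0,0,0.05],[0,0,0]],[[0,0,0],[0,0,0]],[[0,0,0],[0,0,0]],[[0,0,0],[0,0,0]]]' 0.2
python3 -m crank '[[[0,0,-2],[0,0,0]],[[0,0,-3],[0,0,0]],[[0,0,-3],[0,0,0]],[[0,0,-2],[0,0,0]],[[0,0,0],[0,0,0]],[[0,0,0],[0,0,0]]]'
python3 dish.py w22 .068; python3 -c "
from h import *
c=capture('top'); cv2.imwrite('pics/t22.png',c['pixels'][:,:,::-1])
for st,ce,_ in blobs(c,(40,100,60),(80,255,255),30): print(ce.round(1),st[4],cast(c,ce,.012).round(4))
go((.5217,-.3529,.19),3.5)"
```

```text
time_s: 45.6
position: [0.6378, 0.0478, 0.0937]
tcp_rot: [[0.998, 0.061, 0.0], [0.061, -0.998, -0.0], [0.0, 0.0, -1.0]]
force: [-0.1, 0.4, -0.6]
opening: 0.173
time_s: 46.0
position: [0.6378, 0.0477, 0.0933]
tcp_rot: [[0.998, 0.061, 0.0], [0.061, -0.998, -0.0], [0.0, 0.0, -1.0]]
force: [0.0, -0.7, 0.7]
opening: 0.381
time_s: 46.6
position: [0.6374, 0.0477, 0.1929]
tcp_rot: [[0.998, 0.061, 0.0], [0.061, -0.998, -0.0], [0.0, 0.0, -1.0]]
force: [0.3, -0.4, -0.2]
opening: 0.399
green px [323.  171.9] [297 146  53  53] circle centre 0.6339 0.101 r mm 20.8
green px [323.8 237. ] [299 214  50  49] circle centre 0.6377 0.0471 r mm 20.9
[271.5 197.7] 81 [[0.6489 0.1202 0.012 ]]
[478.3 219.8] 276 [[ 0.6076 -0.3169  0.012 ]]
[496.  260.7] 275 [[ 0.5217 -0.353   0.012 ]]
shift cm [-13.89  39.3    0.16] j [-5.7 33.3 81.7 -0.  65.2 -9.2] pos [0.6364 0.0478 0.1914]
yaw 3.49 level rotvec [-0.0005  0.0032  0.    ]
turn wz rad -0.0
shift after turn [-13.9   39.3    0.14]
```

View pics/w22.png

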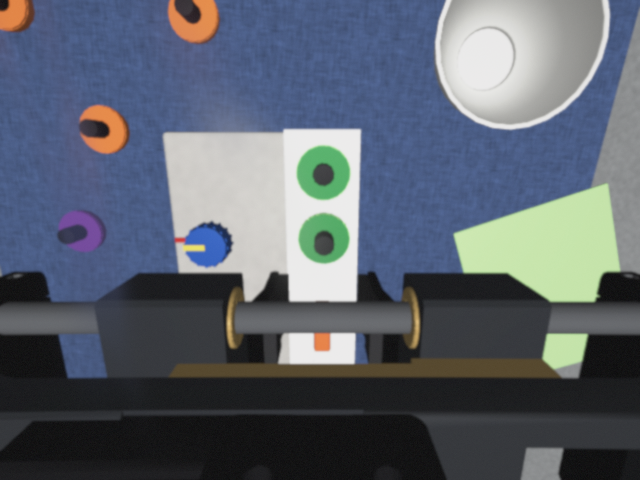

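View pics/t22.png

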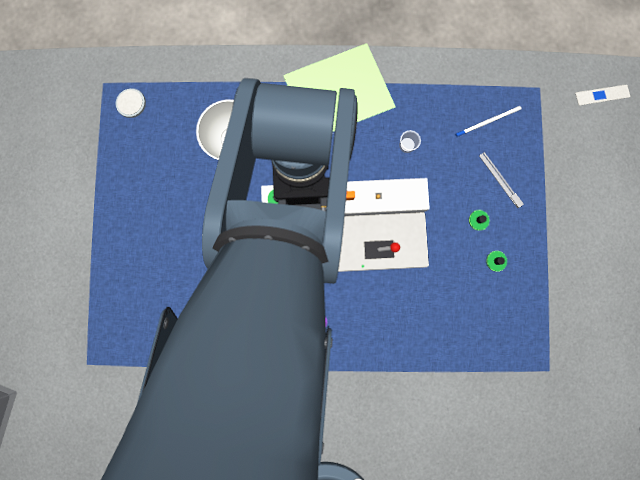

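Both placed dishes are upright on the tray at (323,172) and (324,237), and the right-hand pair hasn't moved. Next is dish C, at about (0.6075,-0.317).

```bash
python3 -m crank '[[[-0.39,2.98,0],[0,0,0]],[[-0.39,2.98,0],[0,0,0]],[[-0.39,2.98,0],[0,0,0]],[[-0.39,2.98,0],[0,0,0]],[[-0.39,2.98,0],[0,0,0]],[[-0.39,2.98,0],[0,0,0]],[[-0.39,2.98,0],[0,0,0]],[[-0.39,2.98,0],[0,0,0]],[[-0.39,2.98,0],[0,0,0]],[[-0.39,2.98,0],[0,0,0]],[[-0.39,2.98,0],[0,0,0]],[[-0.39,2.98,0],[0,0,0]]]' 0 | head -2
python3 -m crank '[[[-0.39,2.98,0],[0,0,0]],[[-0.39,2.98,0],[0,0,0]],[[0,0,0],[0,0,0]],[[0,0,0],[0,0,0]]]'
python3 dish.py w23; python3 -c "
from h import *
go((.6075,-.317,.021),3.5)"
```

```text
time_s: 47.9
position: [0.6116, -0.3127, 0.1907]
time_s: 48.3
position: [0.6075, -0.372, 0.1908]
tcp_rot: [[0.998, 0.059, -0.003], [0.059, -0.998, 0.003], [-0.002, -0.003, -1.0]]
force: [0.3, 0.4, -0.2]
opening: 0.503
green px [326.  166.2] [304 144  45  45] circle centre 0.6063 -0.3158 r mm 22.1
green px [237.8 197.4] [216 176  44  44] circle centre 0.5193 -0.3521 r mm 22.2
shift cm [ 0.34 -5.35 17.03] j [-40.4  39.1  69.7   0.   71.4 -43.9] pos [ 0.6078 -0.371   0.1912]
yaw 3.48 level rotvec [-0.003   0.0023  0.    ]
turn wz rad -0.0
shift after turn [ 0.3  -5.4  17.02]
```

View pics/w23.png

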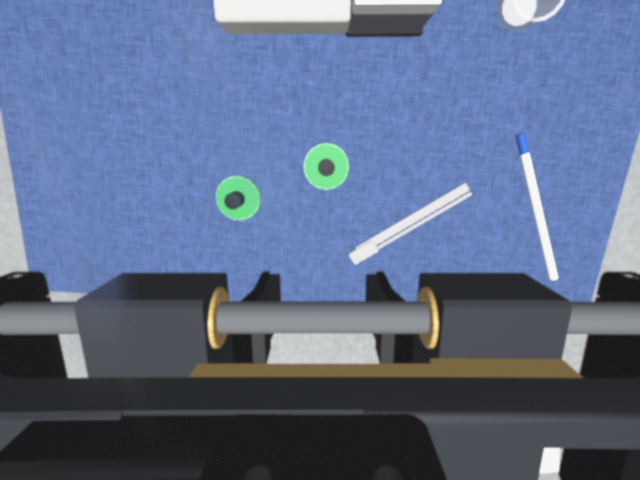

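```bash
python3 -m crank '[[[0.15,-2.7,0],[0,0,0]],[[0,-2.75,0],[0,0,0]],[[0,0,2.5],[0,0,0]],[[0,0,2.5],[0,0,0]],[[0,0,2.5],[0,0,0]],[[0,0,2.5],[0,0,0]],[[0,0,2.2],[0,0,0]],[[0,0,0],[0,0,0]],[[0,0,0],[0,0,0]]]'
python3 -c "
from h import *
go((.6065,-.316,.021),3.5)
c=capture('wrist'); cv2.imwrite('pics/w24.png',c['pixels'][:,:,::-1])"
```

```text
time_s: 49.25
position: [0.6067, -0.3162, 0.0708]
tcp_rot: [[0.998, 0.062, -0.001], [0.062, -0.998, 0.001], [-0.001, -0.001, -1.0]]
force: [-0.1, -0.7, 0.5]
opening: 0.504
shift cm [-0.02 -0.01  4.98] j [-36.9  44.9  79.2   0.   56.  -40.4] pos [ 0.6067 -0.3162  0.0708]
yaw 3.57 level rotvec [-0.0011  0.001   0.    ]
turn wz rad 0.001
shift after turn [-0.02 -0.02  4.98]
```

View pics/w24.png

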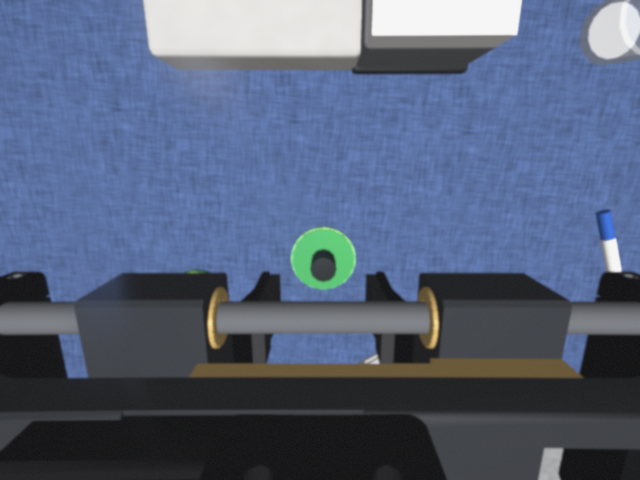

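Knob centred at column 323; the tweezers stay below the fingertips. Grasp.

```bash
python3 -m crank '[[[0,0,1.7],[0,0,0]],[[0,0,1.7],[0,0,0]],[[0,0,1.1],[0,0,0]],[[0,0,0.4],[0,0,0]],[[0,0,0],[0,0,0]],[[0,0,0],[0,0,0]]]'
python3 -m crank '[[[0,0,0],[0,0,0]],[[0,0,0],[0,0,0]],[[0,0,0],[0,0,0]],[[0,0,0],[0,0,0]],[[0,0,0],[0,0,0]],[[0,0,0],[0,0,0]]]' 1
python3 -m crank '[[[0,0,-1],[0,0,0]],[[0,0,-2],[0,0,0]],[[0,0,-2.5],[0,0,0]],[[0,0,-2.5],[0,0,0]],[[0,0,-2.5],[0,0,0]],[[0,0,-1.5],[0,0,0]],[[0,0,0],[0,0,0]],[[0,0,0],[0,0,0]]]'
python3 -c "
from h import *
go((.6492,-.1642,.089),3.5)"
```

```text
time_s: 49.9
position: [0.6069, -0.3177, 0.022]
tcp_rot: [[0.998, 0.061, 0.0], [0.061, -0.998, -0.0], [0.0, 0.0, -1.0]]
force: [-0.3, 0.1, 0.5]
opening: 0.497
time_s: 50.5
position: [0.6069, -0.3176, 0.0223]
tcp_rot: [[0.998, 0.061, 0.0], [0.061, -0.998, -0.0], [0.0, 0.0, -1.0]]
force: [0.4, 0.3, 1.0]
opening: 0.171
time_s: 51.3
position: [0.6064, -0.3173, 0.1417]
tcp_rot: [[0.998, 0.061, -0.001], [0.061, -0.998, 0.0], [-0.001, -0.0, -1.0]]
force: [-0.4, 0.2, -0.2]
opening: 0.177
shift cm [  5.21 -15.01   5.28] j [-37.   39.9  76.9  -0.   63.3 -40.4] pos [ 0.6064 -0.3173  0.1417]
yaw 3.49 level rotvec [-0.0004  0.0005  0.    ]
turn wz rad -0.0
shift after turn [  5.21 -15.02   5.27]
```

```bash
python3 -m crank '[[[0.4,-1.2,0],[0,0,0]],[[0.8,-2.3,0],[0,0,0]],[[0.8,-2.3,0],[0,0,0]],[[0.8,-2.3,0],[0,0,0]],[[0.8,-2.3,0],[0,0,0]],[[0.8,-2.3,0],[0,0,0]],[[0.8,-2.3,0],[0,0,0]],[[0,0,1.5],[0,0,0]],[[0,0,1],[0,0,0]],[[0,0,0],[0,0,0]],[[0,0,0],[0,0,0]]]'
python3 -c "
from h import *
go((.6492,-.1642,.0905),3.5)
c=capture('wrist'); cv2.imwrite('pics/w25.png',c['pixels'][:,:,::-1])
c=capture('top'); cv2.imwrite('pics/t25.png',cv2.resize(c['pixels'][160:300,240:540],None,fx=2.6,fy=2.6)[:,:,::-1])"
```

```text
time_s: 52.4
position: [0.6487, -0.1654, 0.1158]
tcp_rot: [[0.998, 0.06, -0.002], [0.06, -0.998, 0.001], [-0.002, -0.001, -1.0]]
force: [-0.3, -0.6, -0.0]
opening: 0.17
shift cm [ 0.06 -0.11  2.53] j [-23.8  40.7  80.2  -0.   59.3 -27.3] pos [ 0.6487 -0.1654  0.1158]
yaw 3.42 level rotvec [-0.0008  0.0021  0.    ]
turn wz rad -0.001
shift after turn [ 0.06 -0.11  2.53]
```

View pics/w25.png

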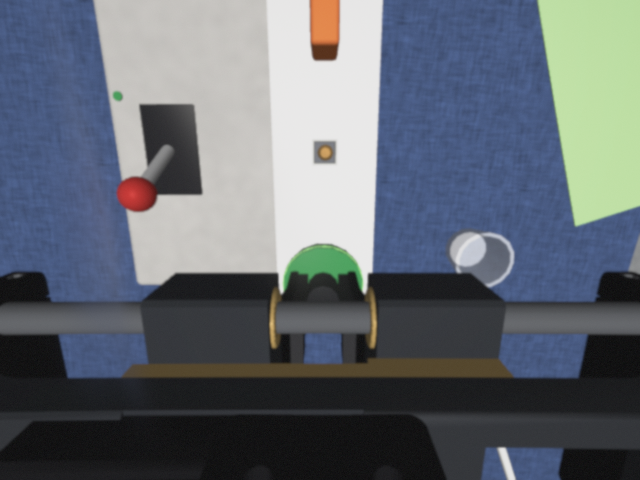

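View pics/t25.png

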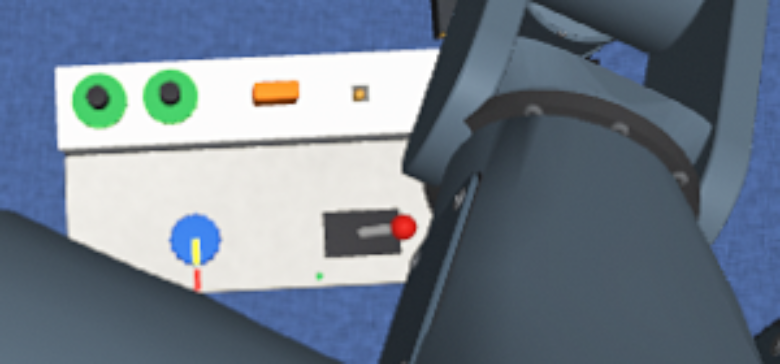

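```bash
python3 -m crank '[[[0.06,-0.1,0.8],[0,0,0]],[[0,0,0.8],[0,0,0]],[[0,0,0.6],[0,0,0]],[[0,0,0.2],[0,0,0]],[[0,0,0],[0,0,0]],[[0,0,0],[0,0,0]]]'
python3 -m crank '[[[0,0,0.05],[0,0,0]],[[0,0,0],[0,0,0]],[[0,0,0],[0,0,0]],[[0,0,0],[0,0,0]]]' 0.2
python3 -m crank '[[[0,0,-2],[0,0,0]],[[0,0,-3],[0,0,0]],[[0,0,-3],[0,0,0]],[[0,0,-2],[0,0,0]],[[0,0,0],[0,0,0]],[[0,0,0],[0,0,0]]]'
python3 dish.py w26 .068; python3 -c "
from h import *
go((.5195,-.352,.021),3.5)"
```

```text
time_s: 53.1
position: [0.6502, -0.1636, 0.0931]
tcp_rot: [[0.998, 0.061, 0.0], [0.061, -0.998, -0.0], [0.0, 0.0, -1.0]]
force: [-0.1, -0.1, -1.0]
opening: 0.175
time_s: 53.5
position: [0.6502, -0.1637, 0.0929]
tcp_rot: [[0.998, 0.061, 0.001], [0.061, -0.998, -0.0], [0.001, 0.0, -1.0]]
force: [0.2, -0.1, -0.7]
opening: 0.38
time_s: 54.1
position: [0.6498, -0.1635, 0.1925]
tcp_rot: [[0.998, 0.061, 0.0], [0.061, -0.998, -0.0], [0.0, 0.0, -1.0]]
force: [-0.7, 0.4, -0.8]
opening: 0.399
green px [323.5 235.6] [299 213  50  48] circle centre 0.6499 -0.1628 r mm 20.9
shift cm [-14.06  18.07  17.04] j [-23.7  35.6  76.9  -0.   67.6 -27.2] pos [ 0.6492 -0.1632  0.1913]
yaw 3.5 level rotvec [-0.001  0.002  0.   ]
turn wz rad -0.0
shift after turn [-14.1   18.05  17.03]
```

View pics/w26.png

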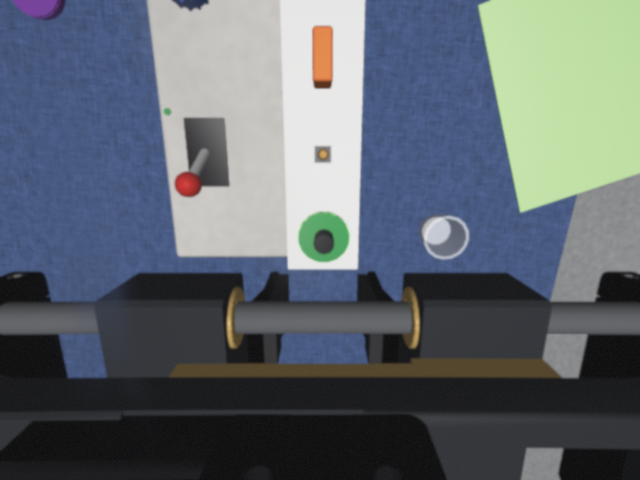

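Dish C is upright on the tray at (324,236). Now dish D.

```bash
python3 -m crank '[[[-1.76,2.94,0],[0,0,0]],[[-1.76,2.94,0],[0,0,0]],[[-1.76,2.94,0],[0,0,0]],[[-1.76,2.94,0],[0,0,0]],[[-1.76,2.94,0],[0,0,0]],[[-1.76,2.94,0],[0,0,0]],[[-1.76,2.94,0],[0,0,0]],[[-1.76,2.94,0],[0,0,0]],[[0,0,0],[0,0,0]],[[0,0,0],[0,0,0]]]' 0
python3 dish.py w27; python3 -c "
from h import *
go((.5195,-.352,.021),3.5)"
```

```text
time_s: 55.15
position: [0.5226, -0.4068, 0.1905]
tcp_rot: [[0.998, 0.059, -0.002], [0.059, -0.998, 0.003], [-0.002, -0.003, -1.0]]
force: [-1.0, -0.6, 0.5]
opening: 0.501
green px [366.4 199.4] [345 178  44  44] circle centre 0.5645 -0.381 r mm 22.1
shift cm [-0.02 -5.35 17.  ] j [-47.5  35.1  78.    0.   67.1 -50.9] pos [ 0.5232 -0.4059  0.1908]
yaw 3.46 level rotvec [-0.0032  0.0018  0.    ]
turn wz rad -0.001
shift after turn [-0.04 -5.4  16.98]
```

View pics/w27.png

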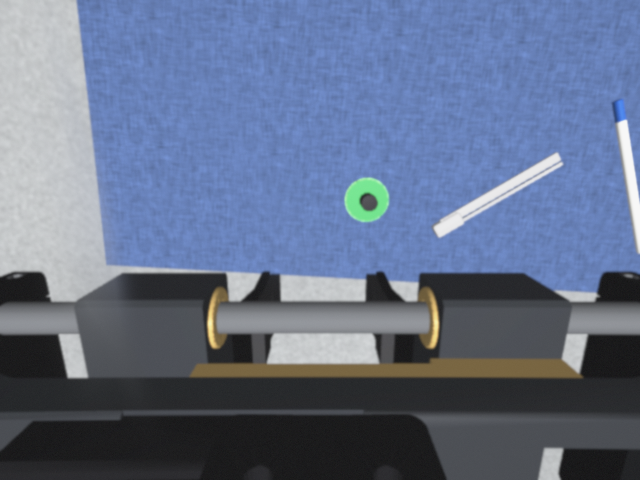

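Dish D was nudged to (366,199) → (0.5645,-0.381). Adjusting.

```bash
python3 -m crank '[[[2.15,-1.1,0],[0,0,0]],[[2.15,-1.1,0],[0,0,0]],[[0,0,2.5],[0,0,0]],[[0,0,2.5],[0,0,0]],[[0,0,2.5],[0,0,0]],[[0,0,2.5],[0,0,0]],[[0,0,2.0],[0,0,0]],[[0,0,0],[0,0,0]],[[0,0,0],[0,0,0]]]'
python3 dish.py w28
python3 -c "
from h import *
go((.5645,-.381,.0215),3.5)"
```

```text
time_s: 56.1
position: [0.5658, -0.3809, 0.0721]
tcp_rot: [[0.998, 0.063, -0.001], [0.063, -0.998, 0.001], [-0.001, -0.001, -1.0]]
force: [0.4, 0.2, 0.0]
opening: 0.501
green px [320.3 256.2] [289 227  64  61] circle centre 0.5637 -0.382 r mm 22.2
shift cm [-0.18 -0.09  5.17] j [-43.3  44.6  79.4   0.   55.9 -46.9] pos [ 0.5663 -0.3818  0.0732]
yaw 3.57 level rotvec [ 0.0006 -0.0007  0.    ]
turn wz rad 0.001
shift after turn [-0.18 -0.09  5.17]
```

View pics/w28.png

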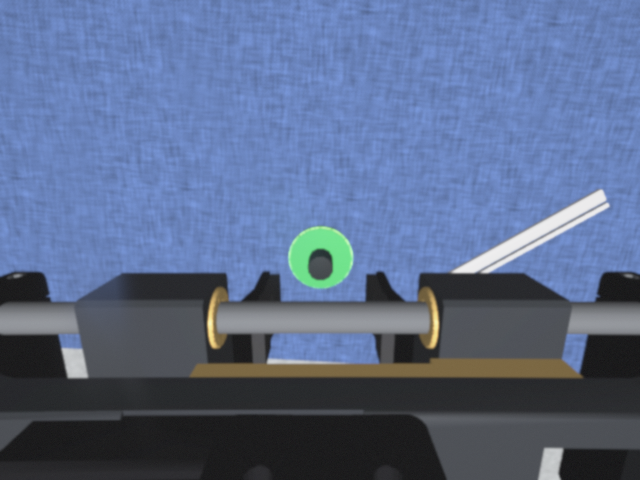

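```bash
python3 -m crank '[[[-0.15,0,1.7],[0,0,0]],[[0,0,1.7],[0,0,0]],[[0,0,1.2],[0,0,0]],[[0,0,0.4],[0,0,0]],[[0,0,0],[0,0,0]],[[0,0,0],[0,0,0]]]'
python3 -m crank '[[[0,0,0],[0,0,0]],[[0,0,0],[0,0,0]],[[0,0,0],[0,0,0]],[[0,0,0],[0,0,0]],[[0,0,0],[0,0,0]],[[0,0,0],[0,0,0]]]' 1
python3 -m crank '[[[0,0,-1],[0,0,0]],[[0,0,-2],[0,0,0]],[[0,0,-2.5],[0,0,0]],[[0,0,-2.5],[0,0,0]],[[0,0,-2.5],[0,0,0]],[[0,0,-1.5],[0,0,0]],[[0,0,0],[0,0,0]],[[0,0,0],[0,0,0]]]'
python3 -c "
from h import *
go((.6458,-.1083,.0905),3.5)"
```

```text
time_s: 56.75
position: [0.5643, -0.3827, 0.0228]
tcp_rot: [[0.998, 0.061, 0.001], [0.061, -0.998, -0.0], [0.001, 0.0, -1.0]]
force: [0.0, -0.5, -0.2]
opening: 0.496
time_s: 57.35
position: [0.564, -0.3825, 0.0227]
tcp_rot: [[0.998, 0.061, 0.0], [0.061, -0.998, -0.0], [0.0, 0.0, -1.0]]
force: [-0.4, -0.0, 0.6]
opening: 0.173
time_s: 58.15
position: [0.5636, -0.3821, 0.1422]
tcp_rot: [[0.998, 0.061, -0.001], [0.061, -0.998, 0.0], [-0.001, -0.001, -1.0]]
force: [-0.3, 0.2, -0.4]
opening: 0.171
shift cm [  9.88 -26.83   5.18] j [-43.5  39.6  77.4  -0.   63.  -47. ] pos [ 0.5636 -0.3821  0.1422]
yaw 3.5 level rotvec [-0.0005  0.0005  0.    ]
turn wz rad -0.0
shift after turn [  9.88 -26.83   5.17]
```

```bash
python3 -m crank '[[[0.45,-1.23,-1],[0,0,0]],[[0.94,-2.56,-0.5],[0,0,0]],[[0.94,-2.56,0],[0,0,0]],[[0.94,-2.56,0],[0,0,0]],[[0.94,-2.56,0],[0,0,0]],[[0.94,-2.56,0],[0,0,0]],[[0.94,-2.56,0],[0,0,0]],[[0.94,-2.56,0],[0,0,0]],[[0.94,-2.56,0],[0,0,0]],[[0.94,-2.56,0],[0,0,0]],[[0.94,-2.56,0],[0,0,0]],[[0,0,0],[0,0,0]]]' | head -2
python3 -m crank '[[[0,0,1.5],[0,0,0]],[[0,0,1.5],[0,0,0]],[[0,0,1],[0,0,0]],[[0,0,0],[0,0,0]],[[0,0,0],[0,0,0]]]'
python3 -c "
from h import *
go((.6458,-.1083,.0905),3.5)
c=capture('wrist'); cv2.imwrite('pics/w29.png',c['pixels'][:,:,::-1])"
```

```text
time_s: 59.35
position: [0.6456, -0.1037, 0.1566]
time_s: 59.85
position: [0.6454, -0.1093, 0.1167]
tcp_rot: [[0.998, 0.06, -0.001], [0.06, -0.998, 0.0], [-0.001, -0.001, -1.0]]
force: [-0.3, -0.3, -1.2]
opening: 0.172
shift cm [ 0.05 -0.1   2.62] j [-19.4  39.6  82.6   0.   57.9 -22.8] pos [ 0.6454 -0.1093  0.1167]
yaw 3.43 level rotvec [-0.0006  0.0014  0.    ]
turn wz rad -0.001
shift after turn [ 0.04 -0.1   2.62]
```

View pics/w29.png

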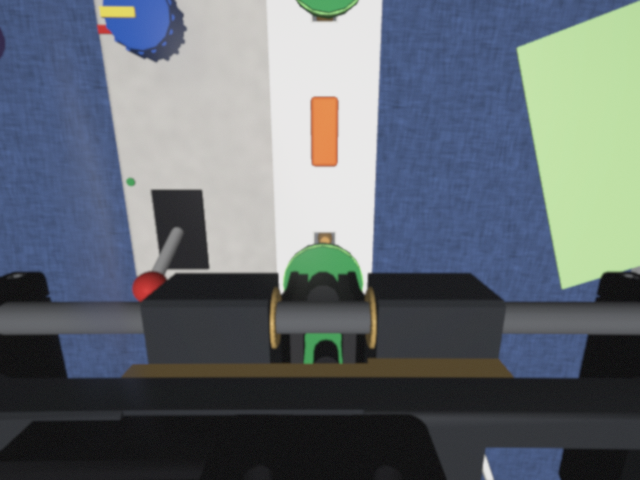

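```bash
python3 -m crank '[[[0.05,-0.05,0.8],[0,0,0]],[[0,0,0.8],[0,0,0]],[[0,0,0.6],[0,0,0]],[[0,0,0.2],[0,0,0]],[[0,0,0],[0,0,0]],[[0,0,0],[0,0,0]]]'
python3 -m crank '[[[0,0,0.05],[0,0,0]],[[0,0,0],[0,0,0]],[[0,0,0],[0,0,0]],[[0,0,0],[0,0,0]]]' 0.2
python3 -m crank '[[[0,0,-2],[0,0,0]],[[0,0,-3],[0,0,0]],[[0,0,-3],[0,0,0]],[[0,0,-2],[0,0,0]],[[0,0,0],[0,0,0]],[[0,0,0],[0,0,0]]]'
python3 dish.py w30 .068; python3 -c "
from h import *
go((.53,-.16,.2),3.5)"
```

```text
time_s: 60.5
position: [0.6465, -0.1081, 0.0936]
tcp_rot: [[0.998, 0.061, 0.0], [0.061, -0.998, -0.0], [0.0, 0.0, -1.0]]
force: [1.0, 0.3, -0.7]
opening: 0.173
time_s: 60.9
position: [0.6465, -0.1082, 0.0933]
tcp_rot: [[0.998, 0.061, 0.0], [0.061, -0.998, -0.0], [0.0, 0.0, -1.0]]
force: [-0.0, 0.1, -0.4]
opening: 0.379
time_s: 61.5
position: [0.6461, -0.1081, 0.1929]
tcp_rot: [[0.998, 0.061, 0.0], [0.061, -0.998, -0.0], [0.0, 0.0, -1.0]]
force: [0.8, -0.3, -0.2]
opening: 0.4
green px [324.7  28.9] [296   0  59  58] circle centre 0.6378 0.0492 r mm 21.6
green px [323.8 235.1] [299 212  50  49] circle centre 0.6462 -0.107 r mm 20.8
green px [323.8 289.7] [301 276  47  26] circle centre 0.65 -0.1623 r mm 20.5
shift cm [-11.84   4.5   -0.79] j [-19.2  34.5  79.2   0.   66.5 -22.7] pos [ 0.6455 -0.1078  0.1919]
yaw 3.49 level rotvec [-0.0009  0.002   0.    ]
turn wz rad -0.0
shift after turn [-11.84   4.5   -0.81]
```

View pics/w30.png

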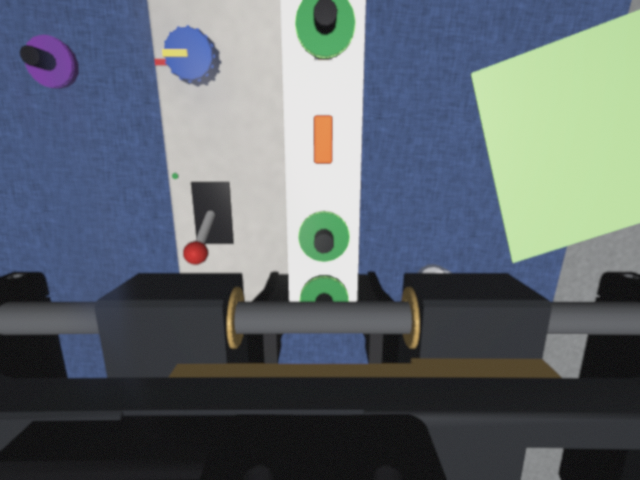

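All four dishes are on the tray. Last step, the switch: closed fingers on its -y side, then push toward +y.

```bash
python3 -m crank '[[[-2.6,1.24,0],[0,0,0]],[[-2.6,1.24,0],[0,0,0]],[[-2.6,1.24,0],[0,0,0]],[[-2.6,1.24,0],[0,0,0]],[[0,0,0],[0,0,0]],[[0,0,2],[0,0,0]],[[0,0,2],[0,0,0]],[[0,0,2],[0,0,0]],[[0,0,2],[0,0,0]],[[0,0,1],[0,0,0]],[[0,0,0],[0,0,0]],[[0,0,0],[0,0,0]]]' 1
python3 -c "
from h import *
go((.544,-.1637,.078),3.5)
c=capture('wrist'); cv2.imwrite('pics/w31.png',c['pixels'][:,:,::-1])"
```

```text
time_s: 62.75
position: [0.5459, -0.1638, 0.1028]
tcp_rot: [[0.998, 0.061, -0.0], [0.061, -0.998, 0.0], [-0.0, -0.0, -1.0]]
force: [0.7, 0.3, -0.0]
opening: 0.004
shift cm [-0.19 -0.02  2.48] j [-27.9  35.5  96.    0.   48.6 -31.5] pos [ 0.5459 -0.1638  0.1028]
yaw 3.51 level rotvec [-0.0003  0.0002  0.    ]
turn wz rad 0.0
shift after turn [-0.19 -0.02  2.48]
```

View pics/w31.png

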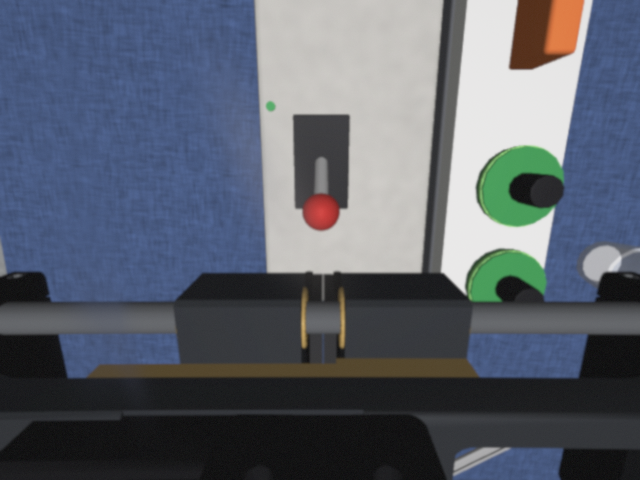

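```bash
python3 -m crank '[[[-0.12,0,1],[0,0,0]],[[0,0,1],[0,0,0]],[[0,0,0.5],[0,0,0]],[[0,0,0],[0,0,0]]]'
python3 -m crank '[[[0,-0.8,0],[0,0,0]],[[0,-0.8,0],[0,0,0]],[[0,-0.8,0],[0,0,0]],[[0,-0.8,0],[0,0,0]],[[0,-0.8,0],[0,0,0]],[[0,-0.8,0],[0,0,0]],[[0,0,0],[0,0,0]]]'
python3 -c "
from h import *
c=capture('wrist'); cv2.imwrite('pics/w32.png',c['pixels'][:,:,::-1])"
```

```text
time_s: 63.2
position: [0.5436, -0.1637, 0.077]
tcp_rot: [[0.998, 0.061, -0.002], [0.061, -0.998, 0.001], [-0.002, -0.001, -1.0]]
force: [0.2, -0.5, -0.5]
opening: 0.01
time_s: 63.9
position: [0.5411, -0.1144, 0.078]
tcp_rot: [[0.998, 0.062, -0.001], [0.062, -0.998, 0.001], [-0.001, -0.001, -1.0]]
force: [0.9, 0.1, -0.3]
opening: 0.005
```

View pics/w32.png

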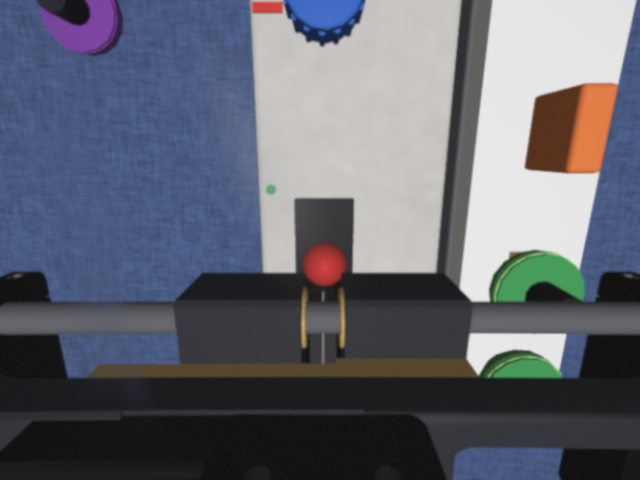

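```bash
for i in 1; do python3 -m crank '[[[0,-0.4,0],[0,0,0]],[[0,-0.4,0],[0,0,0]],[[0,-0.4,0],[0,0,0]],[[0,0,0],[0,0,0]],[[0,0,0],[0,0,0]]]'; done
python3 -m crank '[[[0,-0.3,0],[0,0,0]],[[0,-0.3,0],[0,0,0]],[[0,0,0],[0,0,0]],[[0,0,0],[0,0,0]]]'
```

```text
time_s: 64.45
position: [0.5405, -0.1038, 0.078]
tcp_rot: [[0.998, 0.061, -0.001], [0.061, -0.998, 0.001], [-0.0, -0.001, -1.0]]
force: [0.2, 1.0, -0.2]
opening: 0.006
time_s: 64.85
position: [0.5404, -0.0979, 0.0781]
tcp_rot: [[0.998, 0.061, -0.0], [0.061, -0.998, 0.0], [-0.0, -0.0, -1.0]]
force: [0.7, -0.9, -0.9]
opening: 0.006
```

```bash
python3 -m crank '[[[0,-0.2,0],[0,0,0]],[[0,-0.2,0],[0,0,0]],[[0,0,0],[0,0,0]],[[0,0,0],[0,0,0]]]' | sed -n '2p;4p'
python3 -m crank '[[[0,-0.2,0],[0,0,0]],[[0,0,0],[0,0,0]],[[0,0,0],[0,0,0]]]'| sed -n '2p;4p'
python3 -c "
from h import *
c=capture('wrist'); cv2.imwrite('pics/w33.png',c['pixels'][:,:,::-1])
c=capture('scene'); cv2.imwrite('pics/s33.png',cv2.resize(c['pixels'][180:350,120:460],None,fx=2.3,fy=2.3)[:,:,::-1])"
```

```text
position: [0.5405, -0.0969, 0.0781]
force: [-0.8, -10.2, -2.2]
position: [0.5406, -0.0967, 0.0781]
force: [-2.1, -14.9, -2.8]
```

View pics/w33.png

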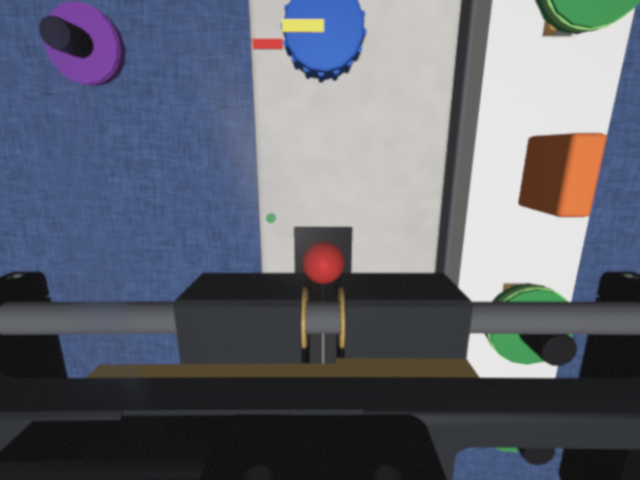

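View pics/s33.png

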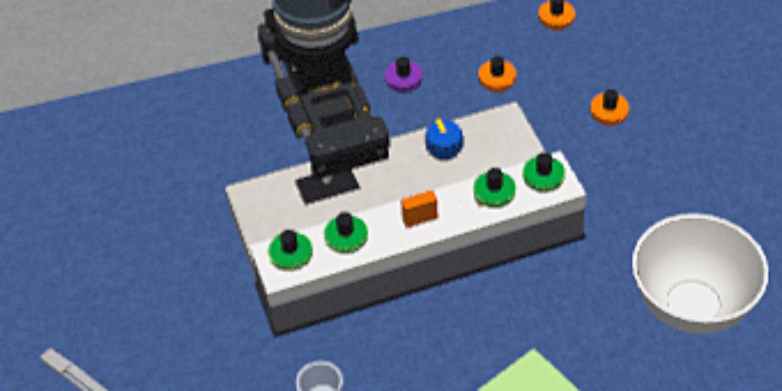

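The push stalls at 15 N, so the lever is at its stop. Back off, then retreat.

```bash
python3 -m crank '[[[0,1,0],[0,0,0]],[[0,1,0],[0,0,0]],[[0,1,0],[0,0,0]],[[0,0,-2],[0,0,0]],[[0,0,-3],[0,0,0]],[[0,0,-3],[0,0,0]],[[0,0,-3],[0,0,0]],[[0,0,0],[0,0,0]]]' | head -2
python3 -m crank '[[[0,3,0],[0,0,0]],[[0,3,0],[0,0,0]],[[0,3,0],[0,0,0]],[[0,3,0],[0,0,0]],[[0,3,0],[0,0,0]],[[0,3,0],[0,0,0]],[[0,3,0],[0,0,0]],[[0,3,0],[0,0,0]],[[0,3,0],[0,0,0]],[[0,3,0],[0,0,0]],[[0,0,0],[0,0,0]],[[0,0,0],[0,0,0]]]' | head -2
python3 - <<'E'
from h import *
c=capture("top"); cv2.imwrite("pics/t40.png",c["pixels"][:,:,::-1])
cv2.imwrite("pics/t40c.png",cv2.resize(c['pixels'][165:290,250:440],None,fx=4,fy=4,interpolation=cv2.INTER_CUBIC)[:,:,::-1])
for st,ce,_ in blobs(c,(0,180,120),(5,255,255),20): print("ball",ce,cast(c,ce,.087).round(4),"expect on (.5387,-.0779)")
th=np.radians(3.5);O=np.array([.641,-.0305]);Rw=np.array([[np.cos(th),-np.sin(th)],[np.sin(th),np.cos(th)]])
for st,ce,_ in blobs(c,(40,100,60),(80,255,255),60): 
    X=cast(c,ce,.08)[0]; print("green",ce.round(1),"warmer xy mm",(Rw.T@(X[:2]-O)*1000).round(1))
cap=None
for st,ce,_ in blobs(c,(105,180,100),(125,255,255),80): print("blue",ce,cast(c,ce,.063)[0].round(4))
for st,ce,_ in blobs(c,(24,150,120),(34,255,255),3): 
    X=cast(c,ce,.063)[0]; print("yel",(Rw.T@(X[:2]-O)*1000).round(1),"cap axis -105,65")
c=capture("scene"); cv2.imwrite("pics/s40.png",c["pixels"][:,:,::-1])
E
```

```text
time_s: 66.45
position: [0.5446, -0.1233, 0.1923]
time_s: 67.65
position: [0.5593, -0.4216, 0.1865]
ball [370.09722222 248.02777778] [[ 0.5401 -0.0784  0.087 ]] expect on (.5387,-.0779)
green [384.3 193.6] warmer xy mm [  1.7 -76.8]
green [412.6 192.2] warmer xy mm [   1.8 -132.5]
green [305.1 197. ] warmer xy mm [ 2.6 78.1]
green [278.  198.6] warmer xy mm [  2.1 131.1]
blue [314.63636364 251.01913876] [0.5345 0.0277 0.063 ]
yel [-113.5   64.5] cap axis -105,65
```

View pics/t40.png

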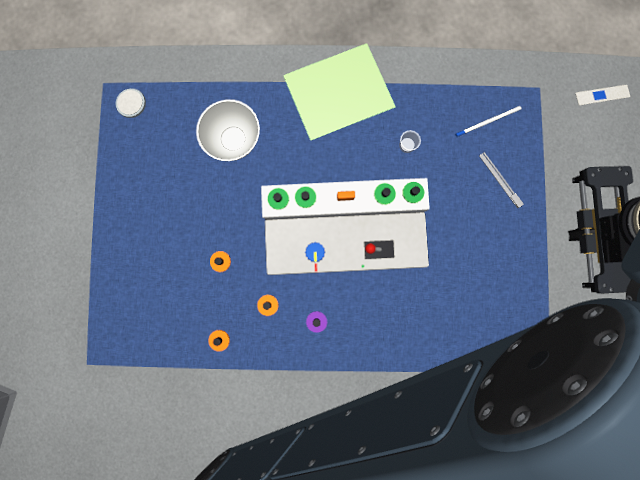

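View pics/t40c.png

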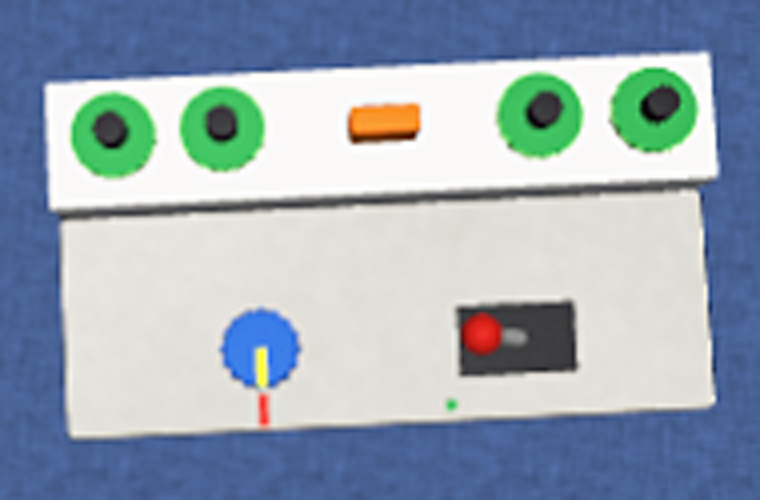

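View pics/s40.png

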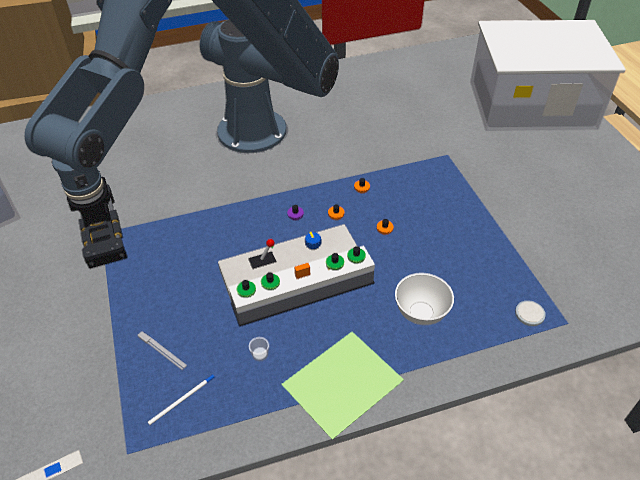

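The final views agree: stripe on the mark, ball at (370,248) on the cap's side, four dishes inside the tray's outline and the bystanders unmoved. Handing in.

```bash
python3 -c "
from rig import bot; print(bot.hand_in())"
```

```text
the job is handed in; nothing more can be done
None
```

The feed warmer is ready and handed in, at about 68 s of the 210 s allowed. No verdict was reported.

**What I did, in order:**
1. **Cap:** I turned it clockwise until it met its hard stop, where the moment rose to about 0.45 N m. The yellow stripe lines up with the red mark.
2. **Tray:** I seated it on both pegs. The grip slackened once and the tray fell flat onto the mat, close to where it started. I picked it up again and fitted it by looking through the holes at the pegs. Its weight came off the gripper at exactly the expected seated height.
3. **Dishes:** There were four green dishes, and all four now stand on the tray. One of the right-hand pair was knocked about 5 cm aside, so I found it again before picking it up.
4. **Switch:** I pushed it over last, until it stalled against its stop at about 15 N.

**Final checks from the cameras, with the arm clear:**
- **Switch:** The red ball is within about 2 mm of where it should be when on.
- **Dishes:** They stand upright at about y = +131, +78, −77 and −133 mm on the tray. They lie 2–3 mm off its midline, so nothing overhangs.
- **Bystanders:** The bowl, cup and tweezers look unmoved.

No check failed. The top and wrist cameras differed by 1–3 mm, within their stated calibration.

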